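# Find the loose bolt on the drive unit and hold its cap open

## Task

Swing the hinged guard of the spare drive unit gently all the way back onto its stop; under it stand three bolts with spring caps, and one bolt is loose. Tap down firmly on the caps until you find the bolt that sinks, then lift that bolt's cap nearly upright without drawing the bolt back up, and finish while still holding the cap open in the gripper so that the bolt can be seen to. Leave the other two caps shut and do not disturb the small things lying round the unit.

Things in the scene. Friction and masses are not known exactly. Their poses are not given: they have to be found in the camera images.
- unit: spare printer drive unit: fixed aluminium block 116 x 136 x 34 mm (x, y, z), origin under its centre, front (-x of its frame) towards the robot. A grey sheet hood, the guard (104 deep, 132 wide, top 90 mm up when shut), covers three capped bolts in a row along the unit's y, 42 mm apart, the middle one on the origin's axis.
- guard (a joint): hinge angle of the guard: 0 shut over the bolts, 2.0 rad (leaning back behind the block) against its stop. It starts shut or a little ajar. Its hinge is stiff: it stays at any angle where it is left; moving it takes about 2 to 3 N at its pull tab.
- guard_tab (a point): grip point of the guard's black pull tab, 126 mm before the hinge line and 10 mm above it when shut; moves with the guard. The tab, 20 mm wide (unit's y), 8 mm thick, sticks 34 mm out of the hood's front; this point is 22 mm out from that front, in mid-thickness. Pinched by its sides (fingers closing along the unit's y) it turns in the pads, with some drag, as it swings.
- guard_hinge (a point): middle of the guard's hinge line, 52 mm behind the unit's origin and 42 mm above the worktop; the line runs along the unit's y. Fixed on the unit.
- bolt_1 (a joint): how far the left (+y of the unit) bolt, with its cap, has sunk since the start (m). A tight bolt does not move (under 2 mm of give); the loose one goes down about 8 mm once pressed with more than about 8 N (12 to 20 N is good) and stays down by friction (which one is loose varies). Pulling up with more than 8 N would draw it back up.
- cap_1 (a joint): hinge angle of the left (+y of the unit) bolt's cap: 0 shut flat over the bolt head, 1.5 rad its limit, nearly upright. A light spring (about 0.5 N at its free end) snaps it shut when let go.
- cap_1_top (a point): top of the left (+y of the unit) bolt's cap, over the bolt axis: the place to tap; 71 mm above the worktop while shut and not sunk. The cap is a flat black bar 50 mm long (front to back), 18 mm wide, 6 mm thick.
- cap_1_tab (a point): grip point of the left (+y of the unit) bolt's cap, in mid-thickness, 9 mm from its free front end and 41 mm in front of its hinge; 33 mm above the block's deck while shut and not sunk (25 mm when sunk). Moves with the cap. Take it by its 18 mm sides, fingers closing along the unit's y, 24 mm free to the next cap on each side of it. It turns in the pads with some drag.
- cap_1_hinge (a point): middle of the left (+y of the unit) cap's hinge line (along the unit's y), 17 mm behind the bolt axis, 66 mm above the worktop while not sunk; sinks with the bolt.
- bolt_2 (a joint): how far the middle bolt, with its cap, has sunk since the start (m). A tight bolt does not move (under 2 mm of give); the loose one goes down about 8 mm once pressed with more than about 8 N (12 to 20 N is good) and stays down by friction (which one is loose varies). Pulling up with more than 8 N would draw it back up.
- cap_2 (a joint): hinge angle of the middle bolt's cap: 0 shut flat over the bolt head, 1.5 rad its limit, nearly upright. A light spring (about 0.5 N at its free end) snaps it shut when let go.
- cap_2_top (a point): top of the middle bolt's cap, over the bolt axis: the place to tap; 71 mm above the worktop while shut and not sunk. The cap is a flat black bar 50 mm long (front to back), 18 mm wide, 6 mm thick.
- cap_2_tab (a point): grip point of the middle bolt's cap, in mid-thickness, 9 mm from its free front end and 41 mm in front of its hinge; 33 mm above the block's deck while shut and not sunk (25 mm when sunk). Moves with the cap. Take it by its 18 mm sides, fingers closing along the unit's y, 24 mm free to the next cap on each side of it. It turns in the pads with some drag.
- cap_2_hinge (a point): middle of the middle cap's hinge line (along the unit's y), 17 mm behind the bolt axis, 66 mm above the worktop while not sunk; sinks with the bolt.
- bolt_3 (a joint): how far the right (-y of the unit) bolt, with its cap, has sunk since the start (m). A tight bolt does not move (under 2 mm of give); the loose one goes down about 8 mm once pressed with more than about 8 N (12 to 20 N is good) and stays down by friction (which one is loose varies). Pulling up with more than 8 N would draw it back up.
- cap_3 (a joint): hinge angle of the right (-y of the unit) bolt's cap: 0 shut flat over the bolt head, 1.5 rad its limit, nearly upright. A light spring (about 0.5 N at its free end) snaps it shut when let go.
- cap_3_top (a point): top of the right (-y of the unit) bolt's cap, over the bolt axis: the place to tap; 71 mm above the worktop while shut and not sunk. The cap is a flat black bar 50 mm long (front to back), 18 mm wide, 6 mm thick.
- cap_3_tab (a point): grip point of the right (-y of the unit) bolt's cap, in mid-thickness, 9 mm from its free front end and 41 mm in front of its hinge; 33 mm above the block's deck while shut and not sunk (25 mm when sunk). Moves with the cap. Take it by its 18 mm sides, fingers closing along the unit's y, 24 mm free to the next cap on each side of it. It turns in the pads with some drag.
- cap_3_hinge (a point): middle of the right (-y of the unit) cap's hinge line (along the unit's y), 17 mm behind the bolt axis, 66 mm above the worktop while not sunk; sinks with the bolt.
- hex_key: small black hex key, 30 x 74 x 8 mm, lying loose right of the unit; origin at the centre of its underside. Leave alone.
- usb_stick: blue USB stick, 16 x 48 x 8 mm, lying loose left of the unit's front; origin at the centre of its underside. Leave alone.
- fan: black 40 mm fan, 10 mm thick, lying loose behind the unit; origin at the centre of its underside. Leave alone.
- bracket: small grey printed angle bracket, 22 x 42 x 36 mm, loose at the front edge, left of the unit; origin at the centre of its underside. Leave alone.

How it is judged:
By the outcome, as a careful person would: the job done as asked, in the order asked, and still so for the second after the job is handed in, while the arm keeps its last pose, push and grip.
It also fails if it takes over 64 s, if anything falls off the work surface, if the arm or the gripper's body presses on something with over 40 N, if the wrist force passes 120 N, or if a joint passes its speed limit or range.

## Robot

A 6-joint arm with a two-finger parallel gripper is mounted at the origin on a cart in front of the work surface, level with it; the furniture and walls round the work are solid. World frame = base frame: x ahead of the robot, y to its left, z up, the work surface at z = 0. Lengths are in m, angles in rad, forces in N, time in s.
With the tool pointing down it reaches from about 0.275 to 0.775 m from the base axis. Payload 14.6 kg.
Tool frame: the origin (TCP) lies on the centre line of the jaws, within the pads' length; the fingertips stand 11 mm ahead of it and the grasp point (between the pads) lies 8 mm behind it; z points along the fingers, y is the line along which they close (so a half turn about z gives the same grasp; the last joint's range is limited). The gripper opens to 85 mm and grips with 20 to 120 N. Pads are 22 mm wide; open, the fingers measure 114 mm over their backs; the gripper's body (76 mm by 85 mm) begins 54 mm behind the grasp point. The pads swing forward as they close: fully open they stand 13 mm farther back than shut.
Start: joints at [-1.324, 0.263, -0.048, 1.259, 0, 1.415], TCP at [0.205, -0.483, 0.242] pointing down, gripper open.
Joint ranges: [-2.65, 2.65], [-0.89, 1.7], [-1.18, 1.37], [-2.13, 2.11], [-1.35, 1.29], [-3.14, 3.14]. Speed limits (rad/s): [1.89, 1.89, 2.57, 2.79, 3.14, 3.14].

## Interface

Orientations are given as a 3x3 rotation matrix whose columns are the frame's x, y, z axes.
In Python, from workcell import r gives the robot as it stands.
- The arm moves only by the tool servo_tool, never from a script. Its arguments are lists of equal length, an entry for each row: "twist": the turn, a rotation vector about the tool's x, y, z in units of 2 rad (1.0 is 2 rad), a list of three; "translation": the shift along the tool's x, y, z in units of 15 cm (1.0 is 15 cm), a list of three; "gripper": the opening, from 0 (shut) to 1 (fully open). In form: {"twist": [[wx, wy, wz], ...], "translation": [[dx, dy, dz], ...], "gripper": [gripper, ...]}. A call has 1 to 12 rows; each row is the pose to reach, as a shift and turn from the pose commanded when the call began, along the tool's axes at that moment; what a row does not reach only later rows make up. A row lasts 1/8 s, in which the tool goes at most 62.5 mm and 10.7 degrees, less where a joint would pass 70% of its speed; a pose out of reach is approached as far as the arm can. A call with a number of a shift or a turn outside -1 to 1 is refused whole. A call with a gripper value outside its range is refused whole. The fingers move at their own pace and stop on an object; the grip force is fixed at half the most. Time passes only in rows, so rows that repeat a pose let the fingers close. It gives the time, the measured TCP pose, the force, the opening and the grip force at its end, in the units of the state.
- r.get_obs(): the state, without advancing time (a new reading comes with each control period).
- r.capture(name): name is "scene" or "side" or "wrist"; returns a dict with "color" (384x512x3 uint8, red, green, blue), "range_z" (384x512 float32, m along the optical axis (not along the pixel's ray), 0 where there is no reading), "fx", "fy", "cx", "cy" (pixels), "k1" (the pictures are not rectified: a ray, as slopes to the right and down, at radius r is drawn at 1 + k1 r^2 times it, then the intrinsics apply), "R" (3x3) and "t" (3): a world point X has camera coordinates R X + t; the wrist camera has in their place "mount" (4x4, takes a point from camera to tool coordinates, whose origin is the TCP and whose axes are the flange's). Camera axes: x right, y down, z forward; pixel columns grow to the right and rows downward; lengths in m; the calibration is good to about 2 mm. A picture is of the moment at which its call begins: read the wrist's pose just before it.
- r.finish_job(): hands the job in; it is judged then, once.
The state is a dict: "t": time; "q": joint angles; "qvel": joint speeds; "joint_torque": joint torques, N m; "position": TCP position; "ee_rot": TCP orientation; "contact_force": force on the tool from outside, world axes, zero at the start; "wrist_torque": the same for the moment, N m; "width": finger opening in m; "grasp_force": force on a finger pad.
Only numpy, scipy, OpenCV 4.12 (cv2) and the standard library are available. Lean on these libraries where they do the work, as an engineer would, in place of code of your own. Each camera call takes 0.05 s, during which the arm holds its last target. There are 200 camera calls.

## Working session

There is one attempt and no reset: what is moved stays moved. The work goes in short steps, Python scripts to look and compute and a tool call to move; the robot and the scene stay as the last step left them, time stands still between calls to the robot, and variables do not carry over. Pictures are saved under pics/ and viewed, at most 10 in all, crops included, and the job is handed in when it is done.

Besides the shell and the picture viewer there is one more tool, called after "Request:" as name(argument=value, ...) on one line, values as JSON. servo_tool: Moves the arm, as the interface text tells. Its arguments: {"type":"object","properties":{"twist":{"type":"array","items":{"type":"array","items":{"type":"number","minimum":-1,"maximum":1}}},"translation":{"type":"array","items":{"type":"array","items":{"type":"number","minimum":-1,"maximum":1}}},"gripper":{"type":"array","items":{"type":"number"}}},"required":["twist","translation","gripper"]}

```bash
mkdir -p pics; cat > h.py <<'E'
import numpy as np, cv2
from workcell import r
def save(c,n): cv2.imwrite(f'pics/{n}.png',c['color'][:,:,::-1])
def cloud(c,o=None):
    v,u=np.mgrid[0:384,0:512].astype(float)
    K=np.array([[c['fx'],0,c['cx']],[0,c['fy'],c['cy']],[0,0,1.]])
    p=cv2.undistortPoints(np.stack([u,v],-1).reshape(-1,1,2),K,np.array([c['k1'],0,0,0.])).reshape(384,512,2)
    z=c['range_z'].astype(float)
    P=np.dstack([p*z[...,None],z])
    if 'R' in c: W=(P-c['t'])@c['R']
    else:
        M=np.array(c['mount']); W=P@M[:3,:3].T+M[:3,3]
        W=W@np.array(o['ee_rot']).T+np.array(o['position'])
    W[z==0]=np.nan
    return W
def show():
    o=r.get_obs()
    print({k:np.round(o[k],3).tolist() for k in ('t','q','position','ee_rot','contact_force','width','grasp_force')}); return o
E
python3 - <<'E'
from h import *
show()
a=r.capture('scene');b=r.capture('side')
np.savez('s0.npz',a=cloud(a),b=cloud(b),ac=a['color'],bc=b['color'])
cv2.imwrite('pics/p0.png',cv2.resize(np.hstack([a['color'],b['color']])[:,:,::-1],(800,300)))
save(a,'a0')
print(a['R'],a['t'],b['R'],b['t'])
E
```

```text
{'t': 0.0, 'q': [-1.324, 0.264, -0.049, 1.259, 0.0, 1.415], 'position': [0.205, -0.483, 0.242], 'ee_rot': [[0.92, 0.391, -0.0], [0.391, -0.92, 0.001], [0.0, -0.001, -1.0]], 'contact_force': [-0.238, 0.427, -0.536], 'width': 0.085, 'grasp_force': 0.0}
[[-0.85142298 -0.52442674  0.0074505 ]
 [-0.39960544  0.63944015 -0.65683467]
 [ 0.33969752 -0.56222139 -0.75399781]] [0.40029711 0.36023332 0.99673659] [[-0.97303907 -0.22976252 -0.02010378]
 [-0.09019769  0.45930607 -0.88368677]
 [ 0.21227188 -0.85804844 -0.4676468 ]] [0.52520657 0.15512177 1.11019021]
```

View pics/p0.png

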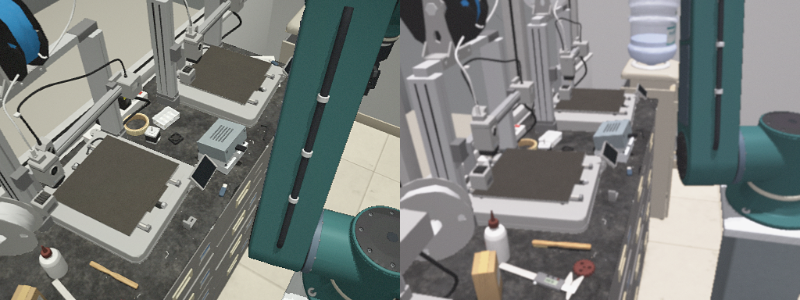

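The drive unit with its grey hood is near (284,177) in the full-size scene image, and a dark tilted panel stands at about (260,220). Next I'll enlarge that area.

```bash
python3 - <<'E'
from h import *
d=np.load('s0.npz');a=d['a'];ac=d['ac']
cv2.imwrite('pics/c0.png',cv2.resize(ac[120:280,180:360,::-1],(675,600),interpolation=cv2.INTER_CUBIC))
for v in range(140,272,8):
    print(v,[tuple((a[v,u]*1000).round().tolist()) if np.isfinite(a[v,u,0]) else None for u in range(220,340,10)])
E
```

```text
140 [(776.0, -267.0, 26.0), (768.0, -306.0, -1.0), (742.0, -321.0, -0.0), (718.0, -338.0, -1.0), (682.0, -336.0, 18.0), (650.0, -340.0, 31.0), (620.0, -345.0, 42.0), (592.0, -352.0, 50.0), (567.0, -364.0, 53.0), (545.0, -384.0, 48.0), (519.0, -393.0, 54.0), (496.0, -412.0, 50.0)]
148 [(758.0, -242.0, 23.0), (748.0, -276.0, 0.0), (724.0, -293.0, -1.0), (699.0, -308.0, -0.0), (675.0, -325.0, -1.0), (649.0, -340.0, -1.0), (617.0, -340.0, 16.0), (588.0, -347.0, 25.0), (556.0, -347.0, 42.0), (531.0, -357.0, 46.0), (505.0, -368.0, 51.0), (488.0, -401.0, 32.0)]
156 [(750.0, -229.0, 7.0), (732.0, -252.0, -4.0), (707.0, -267.0, -3.0), (682.0, -282.0, -2.0), (658.0, -298.0, -3.0), (632.0, -311.0, -0.0), (565.0, -247.0, 90.0), (542.0, -258.0, 93.0), (554.0, -346.0, 12.0), (524.0, -348.0, 26.0), (498.0, -358.0, 31.0), (487.0, -409.0, -7.0)]
164 [(739.0, -212.0, -5.0), (712.0, -223.0, -1.0), (687.0, -237.0, 1.0), (664.0, -254.0, -1.0), (639.0, -268.0, 1.0), (574.0, -210.0, 87.0), (549.0, -219.0, 93.0), (525.0, -228.0, 99.0), (502.0, -238.0, 103.0), (479.0, -249.0, 106.0), (496.0, -363.0, -4.0), (
[... 2909 characters left out ...]
, -29.0, -1.0), (443.0, -43.0, -3.0), (423.0, -58.0, -7.0), (419.0, -110.0, -70.0), (416.0, -176.0, -153.0), (419.0, -270.0, -276.0), (419.0, -377.0, -413.0)]
260 [(532.0, 80.0, 51.0), (524.0, 54.0, 23.0), (513.0, 28.0, -2.0), (490.0, 19.0, 4.0), (471.0, 5.0, 2.0), (451.0, -10.0, -1.0), (431.0, -23.0, -3.0), (410.0, -34.0, -0.0), (418.0, -116.0, -116.0), (418.0, -191.0, -216.0), (418.0, -283.0, -338.0), (418.0, -395.0, -488.0)]
268 [(521.0, 95.0, 47.0), (520.0, 61.0, 1.0), (499.0, 49.0, 3.0), (479.0, 36.0, 1.0), (460.0, 22.0, -2.0), (440.0, 10.0, -0.0), (420.0, -4.0, -4.0), (420.0, -59.0, -79.0), (419.0, -125.0, -169.0), (418.0, -202.0, -276.0), (418.0, -299.0, -409.0), (278.0, 76.0, 230.0)]
```

View pics/c0.png

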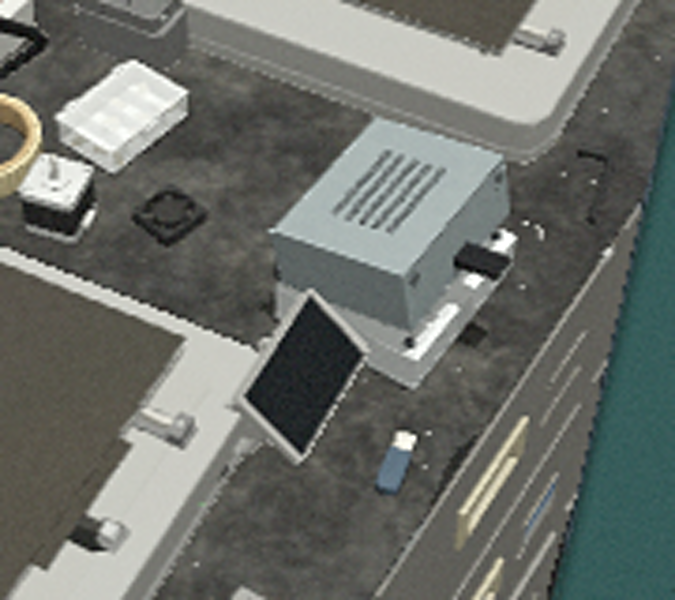

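The hood is slightly ajar, with its black tab at crop (480,260). The display panel is at (305,375), the USB stick at (395,465), the fan at (170,212) and the hex key at (595,190). Next I'll fit the unit's pose.

```bash
cat > fit.py <<'E'
from h import *
d=np.load('s0.npz')
for k in 'ab':
    W=d[k]; C=d[k+'c'].astype(int)
    m=(W[...,0]>.42)&(W[...,0]<.62)&(W[...,1]>-.3)&(W[...,1]<-.1)&(W[...,2]>.05)&(W[...,2]<.15)&(C.min(2)>70)
    n,l,s,_=cv2.connectedComponentsWithStats(m.astype(np.uint8)); i=1+s[1:,4].argmax(); m=l==i
    P=W[m]; print(k,len(P),P.min(0).round(3),P.max(0).round(3))
    rng=np.random.default_rng(0); Q=P
    for it in range(3):
        best=None
        for _ in range(400):
            a=Q[rng.choice(len(Q),3,False)]; nn=np.cross(a[1]-a[0],a[2]-a[0]); L=np.linalg.norm(nn)
            if L<1e-5: continue
            nn/=L; inl=abs((Q-a[0])@nn)<.004
            if best is None or inl.sum()>best.sum(): best=inl
        I=Q[best]; c=I.mean(0); nn=np.linalg.svd(I-c)[2][2]; nn*=np.sign(nn@(np.array([-.2,.3,1])))
        print(' plane n',nn.round(3),'c',c.round(4),len(I),I.min(0).round(3),I.max(0).round(3))
        Q=Q[~best]
        if len(Q)<60: break
E
python3 fit.py
```

```text
a 2312 [ 0.465 -0.267  0.05 ] [ 0.583 -0.1    0.111]
 plane n [ 0.192 -0.006  0.981] c [ 0.5259 -0.1959  0.0979] 1426 [ 0.474 -0.267  0.084] [ 0.582 -0.129  0.11 ]
 plane n [-0.981  0.041  0.188] c [ 0.4726 -0.192   0.0808] 422 [ 0.465 -0.264  0.053] [ 0.482 -0.13   0.111]
 plane n [0.039 0.999 0.011] c [ 0.5255 -0.134   0.0722] 388 [ 0.476 -0.139  0.05 ] [ 0.583 -0.129  0.106]
b 1411 [ 0.448 -0.27   0.051] [ 0.583 -0.1    0.109]
 plane n [ 0.193 -0.     0.981] c [ 0.5275 -0.1895  0.097 ] 735 [ 0.476 -0.27   0.082] [ 0.583 -0.127  0.109]
 plane n [ 0.032  0.999 -0.013] c [ 0.5203 -0.1336  0.0742] 423 [ 0.472 -0.14   0.051] [ 0.583 -0.129  0.101]
 plane n [-0.982  0.037  0.186] c [ 0.473  -0.1963  0.0806] 188 [ 0.465 -0.261  0.055] [ 0.48  -0.128  0.103]
```

```bash
cat >> h.py <<'E'
from scipy.spatial.transform import Rotation as Ro
yaw=-0.038; O=np.array([.5185,-.1995,0]); ex=np.array([np.cos(yaw),np.sin(yaw),0]); ey=np.array([-ex[1],ex[0],0]); ez=np.array([0,0,1.])
def Rt(p=0,yw=None):  # tool down, pitched p: tool z leans to unit +x for p>0
    a=yaw if yw is None else yw
    X=np.array([np.cos(a),np.sin(a),0]); Y=np.array([-X[1],X[0],0])
    z=-np.cos(p)*ez+np.sin(p)*X; y=-Y
    return np.stack([np.cross(y,z),y,z],1)
def U(x,y,z): return O+x*ex+y*ey+z*ez
def go(pos,R0=None,p0=None,p=0,yw=None):
    o=r.get_obs(); R0=np.array(o['ee_rot']) if R0 is None else R0; p0=np.array(o['position']) if p0 is None else p0
    tw=Ro.from_matrix(R0.T@Rt(p,yw)).as_rotvec()/2; tr=R0.T@(np.array(pos)-p0)/.15
    print('tw',tw.round(3).tolist(),'tr',tr.round(3).tolist())
def tab(th): return U(.052-.126*np.cos(th)+.01*np.sin(th),0,.042+.126*np.sin(th)+.01*np.cos(th))
E
python3 - <<'E'
from h import *
print(tab(.193)); go([.3,-.34,.25]); go(tab(.193)+[-.05,0,.16])
E
```

```text
[ 0.4488078  -0.19685042  0.07598164]
tw [-0.0, 0.0, 0.22] tr [0.954, -0.63, -0.053]
tw [-0.0, 0.0, 0.22] tr [1.934, -1.251, 0.041]
```

Request:
servo_tool(twist=[[0,0,0.07],[0,0,0.14],[0,0,0.22],[0,0,0.22]], translation=[[0.24,-0.16,-0.01],[0.48,-0.32,-0.03],[0.72,-0.48,-0.04],[0.95,-0.63,-0.05]], gripper=[0.6,0.6,0.6,0.6])

```text
t: 0.6
position: [0.3, -0.3391, 0.2497]
ee_rot: [[0.999, -0.041, -0.0], [-0.041, -0.999, 0.0], [-0.0, -0.0, -1.0]]
contact_force: [-0.6, -0.4, 0.3]
width: 0.0512
grasp_force: 0.0
```

```bash
python3 - <<'E'
from h import *
show(); go(tab(.193)+[-.05,0,.16])
E
```

```text
{'t': 0.6, 'q': [-1.027, 0.137, -0.194, 1.24, 0.0, 2.155], 'position': [0.3, -0.339, 0.25], 'ee_rot': [[0.999, -0.041, -0.0], [-0.041, -0.999, 0.0], [-0.0, -0.0, -1.0]], 'contact_force': [-0.553, -0.371, 0.312], 'width': 0.051, 'grasp_force': 0.0}
tw [-0.0, 0.0, -0.001] tr [0.62, -0.975, 0.091]
```

Request:
servo_tool(twist=[[0,0,0],[0,0,0],[0,0,0],[0,0,0],[0,0,0]], translation=[[0.15,-0.25,0.02],[0.3,-0.5,0.05],[0.46,-0.74,0.07],[0.62,-0.975,0.09],[0.62,-0.975,0.09]], gripper=[0.6,0.6,0.6,0.6,0.6])

```text
t: 1.23
position: [0.3988, -0.1959, 0.2359]
ee_rot: [[0.999, -0.035, -0.0], [-0.035, -0.999, 0.001], [-0.001, -0.001, -1.0]]
contact_force: [-0.8, 0.6, -0.6]
width: 0.0514
grasp_force: 0.0
```

```bash
python3 - <<'E'
from h import *
o=show(); c=r.capture('wrist'); save(c,'w1'); W=cloud(c,o)
np.savez('w1.npz',W=W,C=c['color'])
C=c['color'].astype(int)
m=(C.max(2)<60)&(W[...,2]>.055)&(W[...,2]<.11)&(W[...,0]<.475)&(W[...,1]<-.15)&(W[...,1]>-.25)
n,l,s,ce=cv2.connectedComponentsWithStats(m.astype(np.uint8)); i=1+s[1:,4].argmax(); P=W[l==i]; print(s[i],ce[i],P.mean(0),np.percentile(P,[3,50,97],axis=0).round(4))
go(tab(.193))
E
```

```text
{'t': 1.225, 'q': [-0.641, 0.128, -0.243, 1.201, 0.0, 2.536], 'position': [0.399, -0.196, 0.236], 'ee_rot': [[0.999, -0.035, -0.0], [-0.035, -0.999, 0.001], [-0.001, -0.001, -1.0]], 'contact_force': [-0.792, 0.624, -0.598], 'width': 0.051, 'grasp_force': 0.0}
[ 239   85   28   44 1027] [252.56962025 106.70886076] [ 0.45693223 -0.19606071  0.07877289] [[ 0.4408 -0.2052  0.0752]
 [ 0.457  -0.1961  0.0788]
 [ 0.4727 -0.1868  0.0823]]
tw [-0.0, 0.0, 0.001] tr [0.337, -0.013, 1.067]
```

View pics/w1.png

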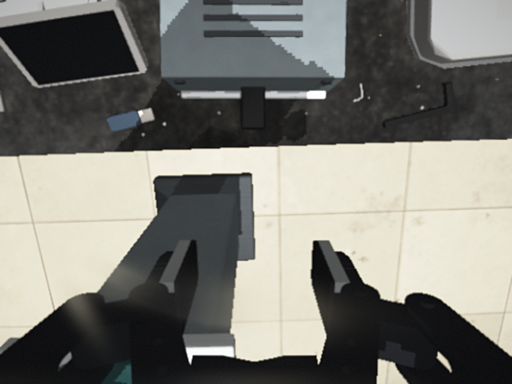

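The wrist view shows the tab at (253,107), about 20 mm wide and where I predicted it. I'll move down onto it.

Request:
servo_tool(twist=[[0,0,0],[0,0,0],[0,0,0],[0,0,0],[0,0,0],[0,0,0],[0,0,0],[0,0,0],[0,0,0],[0,0,0]], translation=[[0.16,0,0.1],[0.33,-0.005,0.3],[0.33,-0.01,0.55],[0.33,-0.01,0.8],[0.33,-0.01,1.0],[0.33,-0.01,1.0],[0.33,-0.01,1.0],[0.33,-0.01,1.0],[0.33,-0.01,1.0],[0.33,-0.01,1.0]], gripper=[0.6,0.6,0.6,0.6,0.6,0.3,0,0,0,0])

```text
t: 2.52
position: [0.4471, -0.1967, 0.0872]
ee_rot: [[0.999, -0.038, 0.0], [-0.038, -0.999, 0.004], [0.0, -0.004, -1.0]]
contact_force: [0.3, 14.6, -1.5]
width: 0.017
grasp_force: 58.7
```

```bash
python3 - <<'E'
from h import *
o=show()
b=tab(.193); 
for t in np.arange(.3,2.11,.1):
    d=(tab(t)-b); R=np.array(o['ee_rot']); print(round(t,2),(R.T@d/.15).round(3).tolist())
E
```

```text
{'t': 2.525, 'q': [-0.583, 0.307, -0.436, 0.829, 0.003, 2.596], 'position': [0.447, -0.197, 0.087], 'ee_rot': [[0.999, -0.038, 0.0], [-0.038, -0.999, 0.004], [0.0, -0.004, -1.0]], 'contact_force': [0.263, 14.638, -1.543], 'width': 0.017, 'grasp_force': 58.664}
0.3 [0.029, -0.0, -0.085]
0.4 [0.064, -0.001, -0.162]
0.5 [0.106, -0.001, -0.235]
0.6 [0.156, -0.001, -0.303]
0.7 [0.212, -0.001, -0.366]
0.8 [0.274, -0.002, -0.422]
0.9 [0.342, -0.002, -0.473]
1.0 [0.414, -0.002, -0.516]
1.1 [0.49, -0.002, -0.552]
1.2 [0.57, -0.002, -0.58]
1.3 [0.651, -0.002, -0.601]
1.4 [0.735, -0.002, -0.612]
1.5 [0.819, -0.002, -0.616]
1.6 [0.903, -0.002, -0.611]
1.7 [0.986, -0.002, -0.598]
1.8 [1.068, -0.002, -0.576]
1.9 [1.146, -0.002, -0.547]
2.0 [1.222, -0.002, -0.509]
2.1 [1.293, -0.001, -0.465]
```

Request:
servo_tool(twist=[[0,0,0],[0,0,0],[0,0,0],[0,0,0],[0,0,0],[0,0,0],[0,0,0],[0,0,0],[0,0,0],[0,0,0]], translation=[[0,0,0],[0,-0.007,0],[0.005,-0.007,0.02],[0.01,-0.007,0.05],[0.01,-0.007,0.07],[0.01,-0.007,0.07],[0.01,-0.007,0.07],[0.01,-0.007,0.07],[0.01,-0.007,0.07],[0.01,-0.007,0.07]], gripper=[0.6,0.6,0.6,0.6,0.6,0.3,0,0,0,0])

```text
t: 3.78
position: [0.449, -0.1965, 0.0756]
ee_rot: [[0.999, -0.038, -0.0], [-0.038, -0.999, 0.002], [-0.0, -0.002, -1.0]]
contact_force: [1.9, 3.6, -2.2]
width: 0.0183
grasp_force: 58.7
```

Request:
servo_tool(twist=[[0,0,0],[0,0,0],[0,0,0],[0,0,0],[0,0,0],[0,0,0],[0,0,0],[0,0,0],[0,0,0],[0,0,0],[0,0,0],[0,0,0]], translation=[[0.013,0,-0.04],[0.029,0,-0.085],[0.046,0,-0.124],[0.064,0,-0.162],[0.085,0,-0.199],[0.106,0,-0.235],[0.13,0,-0.27],[0.156,0,-0.303],[0.184,0,-0.335],[0.212,0,-0.366],[0.243,0,-0.395],[0.274,0,-0.422]], gripper=[0,0,0,0,0,0,0,0,0,0,0,0])

```text
t: 5.28
position: [0.49, -0.198, 0.1386]
ee_rot: [[0.999, -0.038, -0.001], [-0.038, -0.999, 0.002], [-0.001, -0.002, -1.0]]
contact_force: [4.1, 4.7, -11.9]
width: 0.018
grasp_force: 58.9
```

```bash
python3 - <<'E'
from h import *
o=show();R=np.array(o['ee_rot']); x=(np.array(o['position'])-U(.052,0,.042))
print('th est', np.arctan2(x[2],-x@ex)-np.arctan2(.01,.126), np.hypot(x[2],x@ex))
b=tab(.8)
for t in np.arange(.9,2.11,.1): print(round(t,2),(R.T@(tab(t)-b)/.15).round(3).tolist())
E
```

```text
{'t': 5.275, 'q': [-0.539, 0.324, -0.251, 0.998, 0.001, 2.64], 'position': [0.49, -0.198, 0.139], 'ee_rot': [[0.999, -0.038, -0.001], [-0.038, -0.999, 0.002], [-0.001, -0.002, -1.0]], 'contact_force': [4.098, 4.748, -11.856], 'width': 0.018, 'grasp_force': 58.879}
th est 0.7964309690854261 0.12578328746612202
0.9 [0.067, -0.0, -0.05]
1.0 [0.14, -0.0, -0.094]
1.1 [0.216, -0.0, -0.13]
1.2 [0.295, -0.0, -0.158]
1.3 [0.377, -0.0, -0.179]
1.4 [0.46, -0.0, -0.191]
1.5 [0.544, -0.0, -0.194]
1.6 [0.628, -0.0, -0.189]
1.7 [0.712, -0.0, -0.176]
1.8 [0.793, -0.0, -0.155]
1.9 [0.872, -0.0, -0.125]
2.0 [0.947, 0.0, -0.088]
2.1 [1.019, 0.0, -0.044]
```

Request:
servo_tool(twist=[[0,0,0],[0,0,0],[0,0,0],[0,0,0],[0,0,0],[0,0,0],[0,0,0],[0,0,0],[0,0,0],[0,0,0],[0,0,0],[0,0,0]], translation=[[0.036,0,-0.02],[0.071,0,-0.045],[0.107,0,-0.068],[0.143,0,-0.089],[0.18,0,-0.107],[0.218,0,-0.125],[0.256,0,-0.138],[0.296,0,-0.152],[0.336,0,-0.163],[0.378,0,-0.173],[0.418,0,-0.18],[0.46,0,-0.185]], gripper=[0,0,0,0,0,0,0,0,0,0,0,0])

```text
t: 6.78
position: [0.5584, -0.2006, 0.1665]
ee_rot: [[0.999, -0.038, -0.002], [-0.038, -0.999, 0.002], [-0.002, -0.002, -1.0]]
contact_force: [-2.3, 6.0, -7.1]
width: 0.0178
grasp_force: 58.7
```

```bash
python3 - <<'E'
from h import *
o=show();R=np.array(o['ee_rot']); x=(np.array(o['position'])-U(.052,0,.042))
print('th est', np.arctan2(x[2],-x@ex)-np.arctan2(.01,.126), np.hypot(x[2],x@ex))
b=tab(1.4)
for t in np.arange(1.5,2.11,.1): print(round(t,2),(R.T@(tab(t)-b)/.15).round(3).tolist())
E
```

```text
{'t': 6.775, 'q': [-0.482, 0.412, -0.029, 1.132, 0.001, 2.697], 'position': [0.558, -0.201, 0.166], 'ee_rot': [[0.999, -0.038, -0.002], [-0.038, -0.999, 0.002], [-0.002, -0.002, -1.0]], 'contact_force': [-2.342, 5.974, -7.128], 'width': 0.018, 'grasp_force': 58.694}
th est 1.3945066132991708 0.12506199489117814
1.5 [0.084, 0.0, -0.004]
1.6 [0.168, 0.0, 0.001]
1.7 [0.251, 0.0, 0.014]
1.8 [0.333, 0.0, 0.035]
1.9 [0.412, 0.0, 0.065]
2.0 [0.487, 0.0, 0.102]
2.1 [0.559, 0.0, 0.146]
```

Fine so far. I'll swing on to 1.9 rad.

Request:
servo_tool(twist=[[0,0,0],[0,0,0],[0,0,0],[0,0,0],[0,0,0],[0,0,0],[0,0,0],[0,0,0],[0,0,0],[0,0,0],[0,0,0]], translation=[[0.042,0,0],[0.084,0,-0.001],[0.126,0,0.001],[0.168,0,0.005],[0.21,0,0.01],[0.25,0,0.018],[0.29,0,0.028],[0.33,0,0.039],[0.37,0,0.053],[0.41,0,0.069],[0.41,0,0.069]], gripper=[0,0,0,0,0,0,0,0,0,0,0])

```text
t: 8.15
position: [0.6209, -0.2039, 0.1562]
ee_rot: [[0.999, -0.038, -0.0], [-0.038, -0.999, 0.0], [-0.0, -0.0, -1.0]]
contact_force: [-0.0, -0.5, 0.6]
width: 0.0
grasp_force: 0.0
```

```bash
python3 - <<'E'
from h import *
o=show(); c=r.capture('scene'); w=r.capture('wrist')
np.savez('s1.npz',a=cloud(c),ac=c['color'],w=cloud(w,o),wc=w['color'])
cr=cv2.resize(c['color'][100:260,180:360],(432,384),interpolation=cv2.INTER_CUBIC)
cv2.imwrite('pics/p2.png',cv2.resize(np.hstack([cr,w['color']])[:,:,::-1],(800,325)))
E
```

```text
{'t': 8.15, 'q': [-0.442, 0.517, 0.124, 1.177, 0.0, 2.738], 'position': [0.621, -0.204, 0.156], 'ee_rot': [[0.999, -0.038, -0.0], [-0.038, -0.999, 0.0], [-0.0, -0.0, -1.0]], 'contact_force': [-0.021, -0.462, 0.611], 'width': 0.0, 'grasp_force': 0.0}
```

View pics/p2.png

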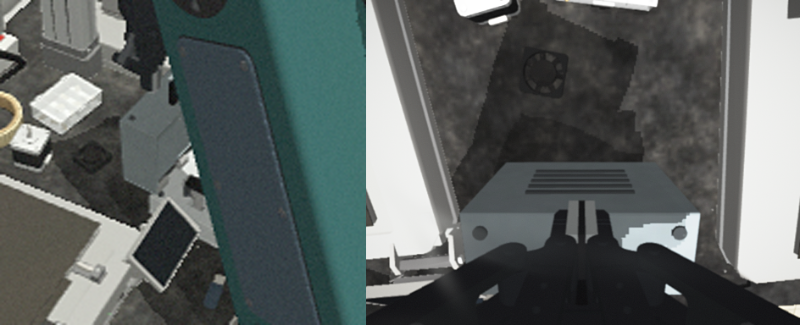

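The guard is well back. The fingers are shut just by the tab, at about (582,225) in the combined picture. I'll measure the guard angle next.

```bash
cat > ga.py <<'E'
from h import *
def ga(W,C):
    # top (vented) + front planes of hood; select points behind unit
    m=np.isfinite(W[...,0])&(C.min(2)>60); V=(W-O); X=V@ex; Y=V@ey; Z=W[...,2]
    m&=(abs(Y)<.064)&(X>.03)&(X<.2)&(Z>.05)&(Z<.2); P=np.stack([X[m],Z[m]],1); print(len(P))
    rng=np.random.default_rng(0)
    for k in range(2):
        best=None
        for _ in range(400):
            a=P[rng.choice(len(P),2,False)]; d=a[1]-a[0]; L=np.hypot(*d)
            if L<.01: continue
            n=np.array([-d[1],d[0]])/L; i=abs((P-a[0])@n)<.003
            if best is None or i.sum()>best.sum(): best=i
        I=P[best]; c=I.mean(0); n=np.linalg.svd(I-c)[2][1]
        h=abs(n@(c-[.052,.042])); print('n',n.round(3),'dist to hinge',h.round(4),'c',c.round(3),len(I),'deg',np.arctan2(n[1],n[0]).round(3)); P=P[~best]
        if len(P)<40: break
if __name__=='__main__':
    d=np.load('s1.npz'); ga(d['a'],d['ac']); ga(d['w'],d['wc'])
E
python3 ga.py
```

```text
535
n [-0.029 -1.   ] dist to hinge 0.1026 c [0.077 0.144] 403 deg -1.6
n [-0.999 -0.047] dist to hinge 0.044 c [0.091 0.14 ] 72 deg -3.095
19867
n [-1.     0.002] dist to hinge 0.0507 c [0.103 0.116] 12236 deg 3.14
n [0.019 1.   ] dist to hinge 0.104 c [0.089 0.145] 6296 deg 1.551
```

The guard is at about 1.59 rad because the tab slipped out of the pads. I'll go up and over to the front side, then push the tab back with shut fingers.

Request:
servo_tool(twist=[[0,0,0],[0,0,0],[0,0,0],[0,0,0],[0,0,0],[0,0,0],[0,0,0],[0,0,0],[0,0,0]], translation=[[0,0,-0.2],[0,0,-0.4],[-0.15,0,-0.4],[-0.3,0,-0.4],[-0.45,0,-0.4],[-0.45,0,-0.3],[-0.45,0,-0.2],[-0.45,0,-0.08],[-0.45,0,-0.08]], gripper=[0,0,0,0,0,0,0,0,0])

```text
t: 9.38
position: [0.5523, -0.201, 0.1677]
ee_rot: [[0.999, -0.038, -0.002], [-0.038, -0.999, 0.001], [-0.002, -0.001, -1.0]]
contact_force: [0.2, 1.1, 0.4]
width: 0.0001
grasp_force: 0.0
```

Request:
servo_tool(twist=[[0,0,0],[0,0,0],[0,0,0],[0,0,0],[0,0,0],[0,0,0],[0,0,0],[0,0,0],[0,0,0],[0,0,0]], translation=[[0.04,0,0],[0.08,0,0],[0.12,0,0.005],[0.16,0,0.01],[0.2,0,0.015],[0.24,0,0.025],[0.28,0,0.035],[0.32,0,0.045],[0.35,0,0.055],[0.35,0,0.055]], gripper=[0,0,0,0,0,0,0,0,0,0])

```text
t: 10.62
position: [0.6058, -0.2033, 0.16]
ee_rot: [[0.999, -0.038, -0.0], [-0.038, -0.999, 0.0], [-0.0, -0.0, -1.0]]
contact_force: [-0.3, 0.0, -0.4]
width: 0.0002
grasp_force: 0.0
```

```bash
python3 - <<'E'
from h import *
from ga import ga
o=show(); w=r.capture('wrist'); print((np.array(o['position'])-O)@ex); ga(cloud(w,o),w['color'])
E
```

```text
bash:   852 Killed                     python3 - <<'E'
from h import *
from ga import ga
o=show(); w=r.capture('wrist'); print((np.array(o['position'])-O)@ex); ga(cloud(w,o),w['color'])
E
```

```bash
python3 - <<'E'
from h import *
from ga import ga
o=show(); w=r.capture('wrist'); save(w,'w3'); print((np.array(o['position'])-O)@ex); ga(cloud(w,o)[::2,::2],w['color'][::2,::2])
E
```

```text
{'t': 10.675, 'q': [-0.451, 0.49, 0.086, 1.167, 0.0, 2.728], 'position': [0.606, -0.203, 0.16], 'ee_rot': [[0.999, -0.038, 0.0], [-0.038, -0.999, 0.0], [0.0, -0.0, -1.0]], 'contact_force': [0.506, 0.751, 0.601], 'width': 0.0, 'grasp_force': 0.0}
0.08727102161641082
6923
n [-0.331 -0.944] dist to hinge 0.1046 c [0.109 0.133] 6603 deg -1.908
n [ 1.    -0.014] dist to hinge 0.0444 c [0.098 0.174] 309 deg -0.014
```

Request:
servo_tool(twist=[[0,0,0],[0,0,0],[0,0,0],[0,0,0],[0,0,0],[0,0,0]], translation=[[0.015,0,0.005],[0.03,0,0.012],[0.045,0,0.018],[0.06,0,0.025],[0.07,0,0.03],[0.07,0,0.03]], gripper=[0,0,0,0,0,0])

```text
t: 11.48
position: [0.6161, -0.2037, 0.1557]
ee_rot: [[0.999, -0.038, -0.0], [-0.038, -0.999, -0.0], [-0.0, 0.0, -1.0]]
contact_force: [-0.9, 0.4, -0.0]
width: -0.0003
grasp_force: 0.4
```

```bash
python3 - <<'E'
from h import *
from ga import ga
o=show(); w=r.capture('wrist'); print((np.array(o['position'])-O)@ex); ga(cloud(w,o)[::2,::2],w['color'][::2,::2])
E
```

```text
{'t': 11.475, 'q': [-0.445, 0.51, 0.108, 1.17, -0.0, 2.735], 'position': [0.616, -0.204, 0.156], 'ee_rot': [[0.999, -0.038, -0.0], [-0.038, -0.999, -0.0], [-0.0, 0.0, -1.0]], 'contact_force': [-0.91, 0.36, -0.004], 'width': -0.0, 'grasp_force': 0.387}
0.0976604728945899
6820
n [0.413 0.911] dist to hinge 0.1047 c [0.116 0.128] 6434 deg 1.145
n [1.    0.017] dist to hinge 0.0587 c [0.108 0.174] 360 deg 0.017
```

Request:
servo_tool(twist=[[0,0,0],[0,0,0],[0,0,0],[0,0,0]], translation=[[0.01,0,0],[0.02,0,0],[0.03,0,0.003],[0.03,0,0.003]], gripper=[0,0,0,0])

```text
t: 12.02
position: [0.617, -0.2036, 0.1553]
ee_rot: [[0.999, -0.039, -0.007], [-0.039, -0.999, -0.0], [-0.007, 0.0, -1.0]]
contact_force: [-26.8, 0.5, 14.0]
width: -0.0001
grasp_force: 14.9
```

The guard is on its stop. I'll retreat and look at the caps.

Request:
servo_tool(twist=[[0,0,0],[0,0,0],[0,0,0],[0,0,0],[0,0,0],[0,0,0]], translation=[[-0.1,0,0],[-0.2,0,-0.15],[-0.45,0,-0.35],[-0.7,0,-0.45],[-1.0,0,-0.45],[-1.0,0,-0.45]], gripper=[0,0,0,0,0,0])

```text
t: 12.78
position: [0.4685, -0.1979, 0.225]
ee_rot: [[0.999, -0.039, 0.002], [-0.039, -0.999, -0.001], [0.002, 0.001, -1.0]]
contact_force: [0.4, -0.1, 0.9]
width: 0.0001
grasp_force: 0.0
```

```bash
python3 - <<'E'
from h import *
from ga import ga
o=show(); w=r.capture('wrist'); save(w,'w4'); W=cloud(w,o); np.savez('w4.npz',W=W,C=w['color']); ga(W[::2,::2],w['color'][::2,::2])
V=W-O; X=V@ex;Y=V@ey;Z=W[...,2]; C=w['color'].astype(int)
m=(Z>.064)&(Z<.08)&(abs(X)<.06)&(abs(Y)<.07)&(C.max(2)<110)
n,l,s,ce=cv2.connectedComponentsWithStats(m.astype(np.uint8))
for i in range(1,n):
    if s[i,4]>150:
        k=l==i; print(s[i].tolist(),'x',np.percentile(X[k],[2,50,98]).round(4),'y',np.percentile(Y[k],[2,50,98]).round(4),'z',np.median(Z[k]).round(4))
E
```

```text
{'t': 12.775, 'q': [-0.56, 0.24, -0.128, 1.201, -0.0, 2.621], 'position': [0.469, -0.198, 0.225], 'ee_rot': [[0.999, -0.039, 0.002], [-0.039, -0.999, -0.001], [0.002, 0.001, -1.0]], 'contact_force': [0.411, -0.15, 0.932], 'width': 0.0, 'grasp_force': 0.0}
51
n [ 0.911 -0.413] dist to hinge 0.0038 c [0.067 0.085] 51 deg -0.425
[191, 93, 24, 62, 1302] x [-0.0295 -0.0052  0.017 ] y [0.0341 0.0423 0.0511] z 0.0701
[292, 93, 23, 61, 1239] x [-0.0286 -0.0045  0.017 ] y [-0.0484 -0.04   -0.0318] z 0.0701
[242, 95, 22, 60, 1246] x [-0.0296 -0.0054  0.017 ] y [-0.0074  0.0009  0.0092] z 0.0701
```

View pics/w4.png

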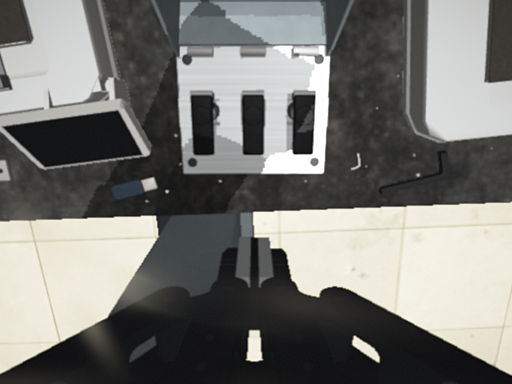

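All three caps show at (203,124), (253,124) and (304,124), and the guard reads about 2.0 rad. I'll tap the middle cap first.

```bash
sed -i 's/O=np.array(\[.5185,-.1995,0\])/O=np.array([.5195,-.1985,0])/' h.py; python3 - <<'E'
from h import *
for y in (0,.042,-.042): go(U(0,y,.12)); 
go(U(0,0,.086))
E
```

```text
tw [0.001, -0.001, -0.001] tr [0.328, -0.012, 0.699]
tw [0.001, -0.001, -0.001] tr [0.328, -0.292, 0.698]
tw [0.001, -0.001, -0.001] tr [0.328, 0.268, 0.699]
tw [0.001, -0.001, -0.001] tr [0.328, -0.012, 0.925]
```

Request:
servo_tool(twist=[[0,0,0],[0,0,0],[0,0,0],[0,0,0],[0,0,0],[0,0,0],[0,0,0],[0,0,0],[0,0,0]], translation=[[0.16,-0.006,0.2],[0.33,-0.012,0.4],[0.33,-0.012,0.6],[0.33,-0.012,0.8],[0.33,-0.012,0.91],[0.33,-0.012,0.935],[0.33,-0.012,0.95],[0.33,-0.012,0.96],[0.33,-0.012,0.96]], gripper=[0,0,0,0,0,0,0,0,0])

```text
t: 13.95
position: [0.521, -0.1985, 0.0799]
ee_rot: [[0.999, -0.038, 0.002], [-0.038, -0.999, -0.001], [0.002, 0.001, -1.0]]
contact_force: [-0.2, 1.0, 3.0]
width: -0.0
grasp_force: 1.7
```

Request:
servo_tool(twist=[[0,0,0],[0,0,0],[0,0,0]], translation=[[0,0,0.01],[0,0,0.015],[0,0,0.015]], gripper=[0,0,0])

```text
t: 14.32
position: [0.521, -0.1985, 0.0776]
ee_rot: [[0.999, -0.038, 0.002], [-0.038, -0.999, -0.001], [0.002, 0.001, -1.0]]
contact_force: [0.4, 0.6, 5.6]
width: 0.0
grasp_force: 2.9
```

Request:
servo_tool(twist=[[0,0,0],[0,0,0],[0,0,0]], translation=[[0,0,0.01],[0,0,0.02],[0,0,0.02]], gripper=[0,0,0])

```text
t: 14.7
position: [0.521, -0.1985, 0.0745]
ee_rot: [[0.999, -0.038, 0.002], [-0.038, -0.999, -0.001], [0.002, 0.001, -1.0]]
contact_force: [0.5, 1.3, 4.9]
width: -0.0006
grasp_force: 2.4
```

Request:
servo_tool(twist=[[0,0,0],[0,0,0],[0,0,0],[0,0,0]], translation=[[0,0,0.01],[0,0,0.02],[0,0,0.025],[0,0,0.025]], gripper=[0,0,0,0])

```text
t: 15.2
position: [0.5212, -0.1986, 0.072]
ee_rot: [[0.999, -0.038, 0.003], [-0.038, -0.999, -0.001], [0.003, 0.001, -1.0]]
contact_force: [-5.5, 3.0, 24.7]
width: 0.0002
grasp_force: 12.3
```

The middle bolt sank about 8 mm and then went firm. I'll back off and confirm from cap heights.

Request:
servo_tool(twist=[[0,0,0],[0,0,0],[0,0,0],[0,0,0],[0,0,0],[0,0,0]], translation=[[0,0,-0.15],[0,0,-0.4],[-0.12,0,-0.7],[-0.24,0,-1.0],[-0.35,0,-1.0],[-0.35,0,-1.0]], gripper=[0,0,0,0,0,0])

```text
t: 15.95
position: [0.467, -0.1962, 0.2198]
ee_rot: [[0.999, -0.039, 0.0], [-0.039, -0.999, -0.0], [0.0, 0.0, -1.0]]
contact_force: [0.5, -0.1, -0.2]
width: -0.0004
grasp_force: 0.0
```

```bash
cat > caps.py <<'E'
from h import *
def caps(W,C):
    V=W-O; X=V@ex;Y=V@ey;Z=W[...,2]
    m=(Z>.05)&(Z<.08)&(abs(X)<.045)&(abs(Y)<.07)&(C.astype(int).max(2)<110)
    n,l,s,ce=cv2.connectedComponentsWithStats(m.astype(np.uint8))
    for i in range(1,n):
        if s[i,4]>150:
            k=l==i; print(s[i].tolist(),'x',np.percentile(X[k],[2,50,98]).round(4),'y',np.percentile(Y[k],[2,50,98]).round(4),'z',np.median(Z[k]).round(4))
E
python3 - <<'E'
from caps import *
o=show(); w=r.capture('wrist'); save(w,'w5'); W=cloud(w,o); caps(W,w['color'])
p=.9; T=U(-.024,0,.059); zt=Rt(p)[:,2]
go(T+.004*zt-.08*zt,p=p); go(T+.004*zt-.08*zt,p=0)
E
```

```text
{'t': 15.95, 'q': [-0.559, 0.239, -0.143, 1.188, -0.0, 2.622], 'position': [0.467, -0.196, 0.22], 'ee_rot': [[0.999, -0.039, 0.0], [-0.039, -0.999, -0.0], [0.0, 0.0, -1.0]], 'contact_force': [0.491, -0.122, -0.192], 'width': -0.0, 'grasp_force': 0.0}
[192, 91, 26, 63, 1380] x [-0.0304 -0.0058  0.0159] y [0.0328 0.0411 0.0501] z 0.07
[293, 91, 26, 62, 1322] x [-0.0295 -0.005   0.0159] y [-0.0494 -0.0408 -0.0328] z 0.07
[245, 93, 21, 59, 1231] x [-0.0303 -0.0067  0.0157] y [-0.0083  0.      0.0084] z 0.0616
tw [0.0, 0.45, -0.0] tr [-0.209, 0.003, 0.754]
tw [-0.0, 0.0, -0.0] tr [-0.209, 0.003, 0.754]
```

Confirmed: the middle cap is 8.4 mm lower and the others are unchanged. I'll tilt the tool and go to the pre-grasp pose.

Request:
servo_tool(twist=[[0,0.09,0],[0,0.18,0],[0,0.27,0],[0,0.36,0],[0,0.45,0],[0,0.45,0],[0,0.45,0],[0,0.45,0]], translation=[[-0.04,0,0],[-0.08,0,0.05],[-0.12,0,0.1],[-0.16,0,0.2],[-0.21,0,0.4],[-0.21,0,0.6],[-0.21,0.003,0.75],[-0.21,0.003,0.75]], gripper=[0.33,0.33,0.33,0.33,0.33,0.33,0.33,0.33])

```text
t: 17.0
position: [0.4392, -0.2034, 0.115]
ee_rot: [[0.631, -0.032, 0.775], [-0.027, -0.999, -0.019], [0.775, -0.008, -0.632]]
contact_force: [-0.4, 0.6, 0.4]
width: 0.0283
grasp_force: 0.0
```

```bash
python3 - <<'E'
from h import *
o=show(); w=r.capture('wrist'); save(w,'w6')
p=.9; T=U(-.0235,0,.0595); zt=Rt(p)[:,2]; print((np.array(o['position'])-O)@np.stack([ex,ey,ez],1))
go(T+.004*zt,p=p)
E
```

```text
{'t': 17.0, 'q': [-0.992, 0.084, -1.175, -0.297, 0.692, 2.411], 'position': [0.439, -0.203, 0.115], 'ee_rot': [[0.631, -0.032, 0.775], [-0.027, -0.999, -0.019], [0.775, -0.008, -0.632]], 'contact_force': [-0.438, 0.592, 0.4], 'width': 0.028, 'grasp_force': 0.0}
[-0.08005121 -0.00793023  0.114985  ]
tw [-0.006, 0.007, -0.002] tr [-0.047, -0.039, 0.556]
```

View pics/w6.png

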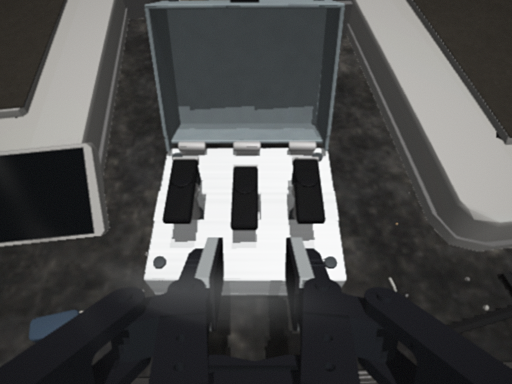

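The fingers straddle the middle cap's line and are open 28 mm. The middle cap is at (245,198), its neighbours at (182,192) and (308,192). I'm about 8 mm off in y, so I'll go half way and correct that.

Request:
servo_tool(twist=[[0,0,0],[0,0,0],[0,0,0],[0,0,0]], translation=[[-0.02,-0.02,0.12],[-0.047,-0.039,0.24],[-0.047,-0.039,0.35],[-0.047,-0.039,0.35]], gripper=[0.33,0.33,0.33,0.33])

```text
t: 17.55
position: [0.4805, -0.2036, 0.085]
ee_rot: [[0.64, -0.023, 0.768], [-0.025, -1.0, -0.009], [0.768, -0.013, -0.64]]
contact_force: [-0.5, 0.6, 0.3]
width: 0.0283
grasp_force: 0.0
```

```bash
python3 - <<'E'
from h import *
o=show(); 
p=.9; T=U(-.0235,0,.0595); zt=Rt(p)[:,2]; print((np.array(o['position'])-O)@np.stack([ex,ey,ez],1))
go(T+.004*zt,p=p)
E
```

```text
{'t': 17.55, 'q': [-0.885, 0.223, -1.176, -0.485, 0.629, 2.507], 'position': [0.481, -0.204, 0.085], 'ee_rot': [[0.64, -0.023, 0.768], [-0.025, -1.0, -0.009], [0.768, -0.013, -0.64]], 'contact_force': [-0.488, 0.638, 0.298], 'width': 0.028, 'grasp_force': 0.0}
[-0.03874583 -0.00661336  0.08501804]
tw [-0.01, 0.012, -0.0] tr [-0.065, -0.04, 0.215]
```

```bash
python3 - <<'E'
from h import *
for p in (.6,.5):
    T=U(-.0235,0,.0595); zt=Rt(p)[:,2]; go(T-.03*zt,p=p)
E
```

```text
tw [-0.01, -0.138, 0.001] tr [-0.011, -0.044, -0.005]
tw [-0.01, -0.188, 0.002] tr [0.008, -0.044, 0.002]
```

Request:
servo_tool(twist=[[-0.005,-0.07,0],[-0.01,-0.138,0],[-0.01,-0.138,0],[-0.01,-0.138,0]], translation=[[-0.01,-0.02,-0.02],[-0.011,-0.044,-0.005],[-0.011,-0.044,-0.005],[-0.011,-0.044,-0.005]], gripper=[0.33,0.33,0.33,0.33])

```text
t: 18.05
position: [0.4791, -0.198, 0.0851]
ee_rot: [[0.822, -0.037, 0.568], [-0.028, -0.999, -0.024], [0.568, 0.004, -0.823]]
contact_force: [-1.0, -1.1, -0.6]
width: 0.0278
grasp_force: 0.0
```

```bash
python3 - <<'E'
from h import *
o=show(); 
p=.6; T=U(-.0235,0,.0595); zt=Rt(p)[:,2]; print((np.array(o['position'])-O)@np.stack([ex,ey,ez],1))
go(T+.004*zt,p=p)
E
```

```text
{'t': 18.05, 'q': [-0.753, 0.141, -0.934, 0.014, 0.38, 2.519], 'position': [0.479, -0.198, 0.085], 'ee_rot': [[0.822, -0.037, 0.568], [-0.028, -0.999, -0.024], [0.568, 0.004, -0.823]], 'contact_force': [-0.977, -1.148, -0.571], 'width': 0.028, 'grasp_force': 0.0}
[-0.04043636 -0.0010839   0.08511696]
tw [0.001, -0.002, 0.001] tr [-0.004, -0.008, 0.231]
```

Request:
servo_tool(twist=[[0,0,0],[0,0,0],[0,0,0],[0,0,0],[0,0,0],[0,0,0],[0,0,0],[0,0,0]], translation=[[0,-0.008,0.06],[-0.004,-0.008,0.12],[-0.004,-0.008,0.18],[-0.004,-0.008,0.23],[-0.004,-0.008,0.23],[-0.004,-0.008,0.23],[-0.004,-0.008,0.23],[-0.004,-0.008,0.23]], gripper=[0.33,0.33,0.33,0.33,0.33,0.15,0,0])

```text
t: 19.05
position: [0.4981, -0.1981, 0.0561]
ee_rot: [[0.824, -0.038, 0.565], [-0.029, -0.999, -0.024], [0.566, 0.004, -0.825]]
contact_force: [-1.5, -0.9, -2.2]
width: 0.0166
grasp_force: 58.5
```

```bash
python3 - <<'E'
from h import *
from scipy.spatial.transform import Rotation as Ro
o=show(); R=np.array(o['ee_rot']); P=np.array(o['position'])
print((P-O)@np.stack([ex,ey,ez],1))
w=r.capture('wrist'); save(w,'w7')
# rows: corotate p=.6-a*th ; tab on arc radius .040
H=U(.017,0,.058); d=.004
def tcp(th,p,rad=.0405): 
    t=H-rad*np.cos(th)*ex+rad*np.sin(th)*ez; return t+d*Rt(p)[:,2]
R0=Rt(.6); b=tcp(0,.6)
for th in np.arange(.1,1.41,.1):
    p=.6-.8*th; q=tcp(th,p); print(round(th,1),'tw',(Ro.from_matrix(R0.T@Rt(p)).as_rotvec()/2).round(3).tolist(),'tr',(R0.T@(q-b)/.15).round(3).tolist())
E
```

```text
{'t': 19.05, 'q': [-0.717, 0.224, -0.95, -0.095, 0.361, 2.553], 'position': [0.498, -0.198, 0.056], 'ee_rot': [[0.824, -0.038, 0.565], [-0.029, -0.999, -0.024], [0.566, 0.004, -0.825]], 'contact_force': [-1.465, -0.88, -2.222], 'width': 0.017, 'grasp_force': 58.501}
[-0.0214036  -0.00040627  0.05612888]
0.1 tw [0.0, -0.04, 0.0] tr [0.014, 0.0, -0.022]
0.2 tw [-0.0, -0.08, -0.0] tr [0.03, -0.0, -0.042]
0.3 tw [0.0, -0.12, -0.0] tr [0.049, -0.0, -0.06]
0.4 tw [-0.0, -0.16, -0.0] tr [0.069, -0.0, -0.076]
0.5 tw [-0.0, -0.2, -0.0] tr [0.09, 0.0, -0.09]
0.6 tw [-0.0, -0.24, -0.0] tr [0.113, 0.0, -0.102]
0.7 tw [-0.0, -0.28, 0.0] tr [0.136, -0.0, -0.112]
0.8 tw [-0.0, -0.32, 0.0] tr [0.161, -0.0, -0.119]
0.9 tw [-0.0, -0.36, -0.0] tr [0.186, -0.0, -0.123]
1.0 tw [-0.0, -0.4, -0.0] tr [0.212, -0.0, -0.126]
1.1 tw [-0.0, -0.44, -0.0] tr [0.237, -0.0, -0.125]
1.2 tw [-0.0, -0.48, 0.0] tr [0.262, -0.0, -0.122]
1.3 tw [-0.0, -0.52, -0.0] tr [0.287, 0.0, -0.116]
1.4 tw [-0.0, -0.56, 0.0] tr [0.311, -0.0, -0.108]
```

View pics/w7.png

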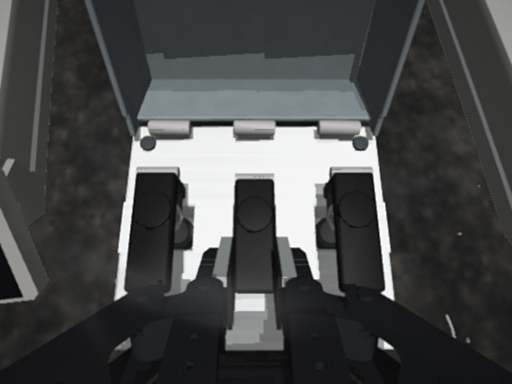

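Good grip on the middle cap at (255,235), with the neighbouring caps clear. I'll compute the co-rotating arc about the cap hinge.

```bash
cat > arc.py <<'E'
from h import *
import sys
def arc(th0,ths,pmin=-.5):
    o=r.get_obs(); R0=np.array(o['ee_rot']); P=np.array(o['position']); H=U(.017,0,.058)
    p0=np.arctan2(R0[:,2]@ex,-R0[2,2]); print('p0',p0.round(3))
    for th in ths:
        d=th-th0; p=max(p0-d,min(pmin,p0)); t0=P-.004*R0[:,2]   # tab point
        Rd=Ro.from_rotvec(ey*d).as_matrix(); tt=H+Rd@(t0-H)
        q=tt+.004*Rt(p)[:,2]
        print(round(th,2),'tw',round((p-p0)/2,3),'tr',(R0.T@(q-P)/.15).round(3).tolist())
E
python3 -c "
from arc import *
arc(0,np.arange(.1,1.31,.1))"
```

```text
p0 0.601
0.1 tw -0.05 tr [0.015, 0.0, -0.021]
0.2 tw -0.1 tr [0.031, 0.0, -0.041]
0.3 tw -0.15 tr [0.049, 0.0, -0.058]
0.4 tw -0.2 tr [0.07, 0.0, -0.074]
0.5 tw -0.25 tr [0.091, 0.0, -0.088]
0.6 tw -0.3 tr [0.114, 0.0, -0.1]
0.7 tw -0.35 tr [0.138, 0.001, -0.109]
0.8 tw -0.4 tr [0.163, 0.001, -0.116]
0.9 tw -0.45 tr [0.188, 0.001, -0.12]
1.0 tw -0.5 tr [0.213, 0.001, -0.122]
1.1 tw -0.55 tr [0.239, 0.001, -0.121]
1.2 tw -0.551 tr [0.266, 0.001, -0.115]
1.3 tw -0.551 tr [0.291, 0.001, -0.107]
```

Request:
servo_tool(twist=[[0,-0.025,0],[0,-0.05,0],[0,-0.075,0],[0,-0.1,0],[0,-0.125,0],[0,-0.15,0],[0,-0.175,0],[0,-0.2,0],[0,-0.2,0]], translation=[[0.007,0,-0.01],[0.015,0,-0.021],[0.023,0,-0.031],[0.031,0,-0.041],[0.04,0,-0.05],[0.049,0,-0.058],[0.06,0,-0.066],[0.07,0,-0.074],[0.07,0,-0.074]], gripper=[0,0,0,0,0,0,0,0,0])

```text
t: 20.23
position: [0.5006, -0.1981, 0.0711]
ee_rot: [[0.979, -0.038, 0.199], [-0.036, -0.999, -0.011], [0.199, 0.004, -0.98]]
contact_force: [-5.3, -1.5, 3.9]
width: 0.0164
grasp_force: 59.2
```

```bash
python3 -c "
from arc import *
o=show(); print((np.array(o['position'])-O)@np.stack([ex,ey,ez],1)); arc(.4,np.arange(.5,1.41,.1))"
```

```text
{'t': 20.225, 'q': [-0.58, 0.295, -0.535, 0.566, 0.1, 2.608], 'position': [0.501, -0.198, 0.071], 'ee_rot': [[0.979, -0.038, 0.199], [-0.036, -0.999, -0.011], [0.199, 0.004, -0.98]], 'contact_force': [-5.345, -1.453, 3.865], 'width': 0.016, 'grasp_force': 59.194}
[-0.01888944 -0.00034422  0.07108283]
p0 0.201
0.5 tw -0.05 tr [0.014, -0.0, -0.021]
0.6 tw -0.1 tr [0.031, 0.0, -0.04]
0.7 tw -0.15 tr [0.049, 0.0, -0.058]
0.8 tw -0.2 tr [0.069, 0.0, -0.074]
0.9 tw -0.25 tr [0.09, 0.0, -0.088]
1.0 tw -0.3 tr [0.113, 0.0, -0.099]
1.1 tw -0.35 tr [0.137, 0.0, -0.109]
1.2 tw -0.35 tr [0.163, 0.0, -0.114]
1.3 tw -0.35 tr [0.19, 0.001, -0.116]
1.4 tw -0.35 tr [0.217, 0.001, -0.115]
```

Request:
servo_tool(twist=[[0,-0.025,0],[0,-0.05,0],[0,-0.075,0],[0,-0.1,0],[0,-0.125,0],[0,-0.15,0],[0,-0.175,0],[0,-0.2,0],[0,-0.225,0],[0,-0.25,0],[0,-0.25,0]], translation=[[0.007,0,-0.01],[0.014,0,-0.021],[0.022,0,-0.031],[0.031,0,-0.04],[0.04,0,-0.049],[0.049,0,-0.058],[0.059,0,-0.066],[0.069,0,-0.074],[0.08,0,-0.081],[0.09,0,-0.088],[0.09,0,-0.088]], gripper=[0,0,0,0,0,0,0,0,0,0,0])

```text
t: 21.6
position: [0.5113, -0.1985, 0.0867]
ee_rot: [[0.955, -0.038, -0.295], [-0.037, -0.999, 0.008], [-0.295, 0.003, -0.956]]
contact_force: [-4.1, -0.5, 10.0]
width: 0.0164
grasp_force: 59.7
```

```bash
python3 -c "
from arc import *
o=show(); print((np.array(o['position'])-O)@np.stack([ex,ey,ez],1)); arc(.9,np.arange(1.,1.41,.1))
w=r.capture('wrist'); save(w,'w8')"
```

```text
{'t': 21.6, 'q': [-0.457, 0.585, 0.002, 1.261, -0.123, 2.74], 'position': [0.511, -0.199, 0.087], 'ee_rot': [[0.955, -0.038, -0.295], [-0.037, -0.999, 0.008], [-0.295, 0.003, -0.956]], 'contact_force': [-4.094, -0.477, 10.033], 'width': 0.016, 'grasp_force': 59.672}
[-0.00817052 -0.00035522  0.08673855]
p0 -0.299
1.0 tw -0.05 tr [0.014, -0.0, -0.021]
1.1 tw -0.1 tr [0.031, 0.0, -0.04]
1.2 tw -0.1 tr [0.052, 0.0, -0.057]
1.3 tw -0.1 tr [0.074, 0.0, -0.072]
1.4 tw -0.1 tr [0.098, 0.0, -0.085]
```

View pics/w8.png

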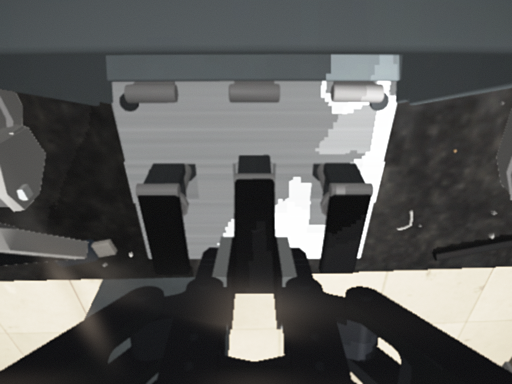

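Request:
servo_tool(twist=[[0,-0.025,0],[0,-0.05,0],[0,-0.075,0],[0,-0.1,0],[0,-0.1,0],[0,-0.1,0],[0,-0.1,0],[0,-0.1,0],[0,-0.1,0]], translation=[[0.007,0,-0.01],[0.014,0,-0.021],[0.022,0,-0.031],[0.031,0,-0.04],[0.041,0,-0.049],[0.052,0,-0.057],[0.063,0,-0.065],[0.074,0,-0.072],[0.074,0,-0.072]], gripper=[0,0,0,0,0,0,0,0,0])

```text
t: 22.78
position: [0.5242, -0.1991, 0.0933]
ee_rot: [[0.877, -0.038, -0.479], [-0.035, -0.999, 0.015], [-0.479, 0.003, -0.878]]
contact_force: [-7.0, -1.5, -1.8]
width: 0.0164
grasp_force: 58.7
```

```bash
python3 -c "
from arc import *
o=show(); x=np.array(o['position'])-.004*np.array(o['ee_rot'])[:,2]-U(.017,0,.058); print(np.arctan2(x[2],-x@ex),np.hypot(x[2],x@ex)); arc(1.3,[1.35,1.4])
w=r.capture('wrist'); W=cloud(w,o); np.savez('w9.npz',W=W,C=w['color'],f=[w[k] for k in ('fx','fy','cx','cy','k1')],M=w['mount'],R=o['ee_rot'],p=o['position']); s=r.capture('side');c=r.capture('scene')
cv2.imwrite('pics/p9.png',np.hstack([w['color'][60:340],cv2.resize(c['color'][110:230,215:335],(280,280),interpolation=cv2.INTER_CUBIC)])[:,:,::-1])"
```

```text
{'t': 22.775, 'q': [-0.419, 0.745, 0.256, 1.551, -0.182, 2.804], 'position': [0.524, -0.199, 0.093], 'ee_rot': [[0.877, -0.038, -0.479], [-0.035, -0.999, 0.015], [-0.479, 0.003, -0.878]], 'contact_force': [-7.032, -1.489, -1.776], 'width': 0.016, 'grasp_force': 58.659}
1.3085307411512856 0.04014545450847656
p0 -0.5
1.35 tw -0.0 tr [0.01, -0.0, -0.009]
1.4 tw -0.0 tr [0.02, -0.0, -0.017]
```

View pics/p9.png

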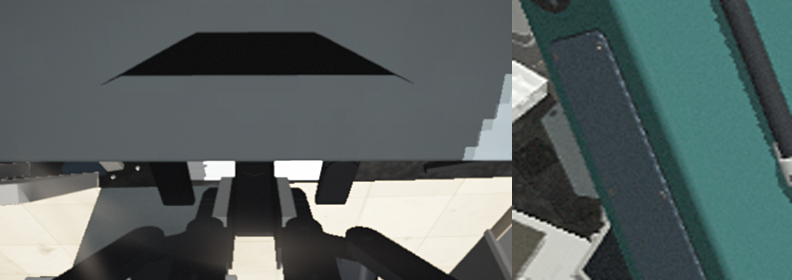

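```bash
python3 -c "
from h import *
d=np.load('w9.npz'); W=d['W']; V=W-d['p']; R=d['R']; T=V@R; V=W-O
print('range guard min (tool z from TCP, x)')
X=V@ex;Y=V@ey;Z=W[...,2]
g=(X>.06)&(Z>.05)&(Z<.17)&(abs(Y)<.066)
i=np.where(g); P=np.stack([X[i],Z[i]],1); print(len(P),'guard pts tool x,z max/min', T[i].min(0).round(3),T[i].max(0).round(3))
c=P.mean(0); n=np.linalg.svd(P[::20]-c)[2][1]; print('n',n.round(3), 'd',abs(n@(c-[.052,.042])).round(4))
M=d['M']; print('cam in tool',M[:3,3].round(3))
# caps in view
for u0 in (172,255,337):
  for v in (215,222,230,240,250,258):
    print(u0,v,[X[v,u0].round(4),Y[v,u0].round(4),Z[v,u0].round(4)])
"
```

```text
range guard min (tool z from TCP, x)
34663 guard pts tool x,z max/min [ 0.053 -0.041 -0.084] [ 0.07   0.041 -0.079]
n [0.443 0.896] d 0.1042
cam in tool [ 0.074 -0.001 -0.132]
172 215 [np.float64(0.0922), np.float64(0.013), np.float64(0.1388)]
172 222 [np.float64(0.0073), np.float64(0.0385), np.float64(0.0706)]
172 230 [np.float64(0.0027), np.float64(0.0391), np.float64(0.0718)]
172 240 [np.float64(-0.0064), np.float64(0.0408), np.float64(0.0709)]
172 250 [np.float64(-0.0174), np.float64(0.0429), np.float64(0.0693)]
172 258 [np.float64(-0.0242), np.float64(0.044), np.float64(0.0697)]
255 215 [np.float64(0.0925), np.float64(0.0001), np.float64(0.1391)]
255 222 [np.float64(0.0147), np.float64(-0.0004), np.float64(0.0767)]
255 230 [np.float64(0.0141), np.float64(-0.0004), np.float64(0.0808)]
255 240 [np.float64(0.0117), np.float64(-0.0004), np.float64(0.0843)]
255 250 [np.float64(0.0098), np.float64(-0.0003), np.float64(0.0882)]
255 258 [np.float64(0.0081), np.float64(-0.0003), np.float64(0.0911)]
337 215 [np.float64(0.0924), np.float64(-0.0124), np.float64(0.1391)]
337 222 [np.float64(0.0084), np.float64(-0.0386), np.float64(0.0717)]
337 230 [np.float64(0.0016), np.float64(-0.0399), np.float64(0.071)]
337 240 [np.float64(-0.0078), np.float64(-0.0416), np.float64(0.0701)]
337 250 [np.float64(-0.0171), np.float64(-0.0433), np.float64(0.0697)]
337 258 [np.float64(-0.0237), np.float64(-0.0444), np.float64(0.0702)]
```

Request:
servo_tool(twist=[[0,0,0],[0,0,0],[0,0,0],[0,0,0],[0,0,0]], translation=[[0.005,0,-0.004],[0.01,0,-0.007],[0.015,0,-0.011],[0.02,0,-0.014],[0.02,0,-0.014]], gripper=[0,0,0,0,0])

```text
t: 23.55
position: [0.528, -0.1991, 0.0938]
ee_rot: [[0.877, -0.038, -0.479], [-0.035, -0.999, 0.016], [-0.479, 0.003, -0.878]]
contact_force: [-5.7, -1.9, -1.4]
width: 0.016
grasp_force: 58.5
```

```bash
cat > ck.py <<'E'
from h import *
def f(W,u0,u1):
    V=W-O; X=V@ex; Y=V@ey; Z=W[...,2]; A=np.zeros(X.shape,bool); A[205:300,u0:u1]=1
    m=A&(abs(Y)<.006)&(X<.03)&(X>-.03)&(Z>.06)&(Z<.12); P=np.stack([X[m],Z[m]],1)
    for _ in range(3):
        c=np.median(P,0); d=np.linalg.svd(P-P.mean(0),full_matrices=False)[2][0]; d*=np.sign(d[1]); n=np.array([d[1],-d[0]]); e=(P-P.mean(0))@n; P=P[abs(e)<2*e.std()+1e-4]
    c=P.mean(0); print(len(P),'theta',np.arctan2(d[1],-d[0]).round(3),'normal off hinge',(n@(c-[.017,.058])).round(4),'span',((P-[.017,.058])@d).min().round(4),((P-[.017,.058])@d).max().round(4),P[:,1].min().round(4))
d=np.load('w9.npz'); f(d['W'],240,270)
o=show(); x=np.array(o['position'])-.004*np.array(o['ee_rot'])[:,2]-U(.017,0,.058); print(np.arctan2(x[2],-x@ex))
w=r.capture('wrist'); f(cloud(w,o),240,270)
E
python3 ck.py
```

```text
1996 theta 1.143 normal off hinge 0.0058 span 0.0174 0.0494 0.0759
{'t': 23.55, 'q': [-0.417, 0.751, 0.27, 1.559, -0.181, 2.806], 'position': [0.528, -0.199, 0.094], 'ee_rot': [[0.877, -0.038, -0.479], [-0.035, -0.999, 0.016], [-0.479, 0.003, -0.878]], 'contact_force': [-5.735, -1.88, -1.441], 'width': 0.016, 'grasp_force': 58.52}
1.4039128417261244
1335 theta 1.184 normal off hinge 0.0053 span 0.0212 0.0436 0.0794
```

The wrist depth shows the cap at only about 1.18 rad. It's slipping across the pads, because the grip is near the pad ends and the tool's backward tilt is limited by the guard. The bolt is still down. I'll release and regrasp deeper, with more starting tilt so the tool can turn along with the cap the whole way.

```bash
python3 - <<'E'
from h import *
T=U(-.0235,0,.0595)
go(U(-.03,0,.11),p=.1); go(U(-.055,0,.105),p=.5); go(T-.035*Rt(.8)[:,2],p=.8)
E
```

```text
tw [0.001, 0.3, -0.0] tr [-0.277, -0.002, 0.028]
tw [0.002, 0.5, 0.0] tr [-0.407, -0.002, 0.137]
tw [0.002, 0.65, 0.0] tr [-0.303, -0.002, 0.24]
```

Request:
servo_tool(twist=[[0,0,0],[0,0,0],[0,0,0],[0,0.075,0],[0,0.15,0],[0,0.225,0],[0,0.3,0],[0,0.37,0],[0,0.44,0],[0,0.5,0],[0,0.57,0],[0,0.65,0]], translation=[[0,0,0],[0,0,0],[0,0,0],[-0.08,0,0],[-0.16,0,0],[-0.22,0,0.01],[-0.277,0,0.028],[-0.34,0,0.06],[-0.39,0,0.1],[-0.407,0,0.137],[-0.38,0,0.19],[-0.303,-0.002,0.24]], gripper=[0.33,0.33,0.33,0.33,0.33,0.33,0.33,0.33,0.33,0.33,0.33,0.33])

```text
t: 25.1
position: [0.4704, -0.1978, 0.0868]
ee_rot: [[0.728, -0.04, 0.684], [-0.026, -0.999, -0.03], [0.685, 0.004, -0.729]]
contact_force: [2.0, -0.9, -0.2]
width: 0.0285
grasp_force: 0.0
```

```bash
python3 - <<'E'
from caps import *
o=show(); print((np.array(o['position'])-O)@np.stack([ex,ey,ez],1))
w=r.capture('wrist'); save(w,'w10'); caps(cloud(w,o),w['color'])
T=U(-.0235,0,.0595); go(T+.008*Rt(.8)[:,2],p=.8)
E
```

```text
{'t': 25.1, 'q': [-0.832, 0.144, -1.089, -0.247, 0.507, 2.504], 'position': [0.47, -0.198, 0.087], 'ee_rot': [[0.728, -0.04, 0.684], [-0.026, -0.999, -0.03], [0.685, 0.004, -0.729]], 'contact_force': [1.951, -0.869, -0.222], 'width': 0.029, 'grasp_force': 0.0}
[-0.04907191 -0.00117788  0.08683494]
[308, 157, 46, 87, 3050] x [-0.0318 -0.0096  0.0152] y [-0.0496 -0.0404 -0.0327] z 0.0701
[152, 158, 46, 86, 3054] x [-0.0319 -0.0097  0.0151] y [0.0329 0.0406 0.0498] z 0.0701
[236, 165, 34, 84, 2659] x [-0.0319 -0.0102  0.0154] y [-0.0081  0.0004  0.0086] z 0.0619
tw [0.002, 0.021, 0.001] tr [0.008, -0.007, 0.297]
```

Request:
servo_tool(twist=[[0,0.01,0],[0,0.02,0],[0,0.02,0],[0,0.02,0],[0,0.02,0],[0,0.02,0],[0,0.02,0],[0,0.02,0],[0,0.02,0]], translation=[[0,-0.007,0.06],[0.004,-0.007,0.12],[0.008,-0.007,0.18],[0.008,-0.007,0.24],[0.008,-0.007,0.295],[0.008,-0.007,0.295],[0.008,-0.007,0.295],[0.008,-0.007,0.295],[0.008,-0.007,0.295]], gripper=[0.33,0.33,0.33,0.33,0.33,0.33,0.15,0,0])

```text
t: 26.28
position: [0.5016, -0.1982, 0.0543]
ee_rot: [[0.704, -0.04, 0.709], [-0.026, -0.999, -0.03], [0.71, 0.002, -0.705]]
contact_force: [-0.4, -1.2, -1.8]
width: 0.0166
grasp_force: 58.5
```

```bash
sed -i 's/\.004\*/.008*/g; s/U(.017,0,.058)/U(.0168,0,.058)/' arc.py; python3 -c "
from arc import *
o=show(); print((np.array(o['position'])-O)@np.stack([ex,ey,ez],1)); arc(0,np.arange(.1,1.41,.1))"
```

```text
{'t': 26.275, 'q': [-0.781, 0.285, -1.136, -0.49, 0.499, 2.567], 'position': [0.502, -0.198, 0.054], 'ee_rot': [[0.704, -0.04, 0.709], [-0.026, -0.999, -0.03], [0.71, 0.002, -0.705]], 'contact_force': [-0.435, -1.171, -1.792], 'width': 0.017, 'grasp_force': 58.488}
[-0.01786084 -0.00037583  0.05431143]
p0 0.789
0.1 tw -0.05 tr [0.016, -0.0, -0.017]
0.2 tw -0.1 tr [0.033, -0.0, -0.033]
0.3 tw -0.15 tr [0.051, -0.0, -0.047]
0.4 tw -0.2 tr [0.071, 0.0, -0.059]
0.5 tw -0.25 tr [0.092, 0.0, -0.068]
0.6 tw -0.3 tr [0.114, 0.0, -0.076]
0.7 tw -0.35 tr [0.137, 0.0, -0.082]
0.8 tw -0.4 tr [0.16, 0.0, -0.085]
0.9 tw -0.45 tr [0.183, 0.0, -0.086]
1.0 tw -0.5 tr [0.206, 0.0, -0.084]
1.1 tw -0.55 tr [0.229, 0.0, -0.081]
1.2 tw -0.6 tr [0.252, 0.0, -0.075]
1.3 tw -0.644 tr [0.274, 0.0, -0.066]
1.4 tw -0.644 tr [0.295, 0.0, -0.05]
```

Request:
servo_tool(twist=[[0,-0.025,0],[0,-0.05,0],[0,-0.075,0],[0,-0.1,0],[0,-0.125,0],[0,-0.15,0],[0,-0.175,0],[0,-0.2,0],[0,-0.225,0],[0,-0.25,0],[0,-0.275,0],[0,-0.3,0]], translation=[[0.008,0,-0.008],[0.016,0,-0.017],[0.024,0,-0.025],[0.033,0,-0.033],[0.042,0,-0.04],[0.051,0,-0.047],[0.061,0,-0.053],[0.071,0,-0.059],[0.081,0,-0.064],[0.092,0,-0.068],[0.103,0,-0.072],[0.114,0,-0.076]], gripper=[0,0,0,0,0,0,0,0,0,0,0,0])

```text
t: 27.78
position: [0.5058, -0.1983, 0.0748]
ee_rot: [[0.982, -0.039, 0.187], [-0.038, -0.999, -0.009], [0.187, 0.002, -0.982]]
contact_force: [-0.2, -0.1, 0.7]
width: 0.0161
grasp_force: 58.9
```

```bash
sed -i "/w9.npz/d; s/\.004\*/.008*/; s/,240,270)/,242,268)/; s/A\[205:300/A[150:330/" ck.py; python3 ck.py; python3 -c "
from arc import *
arc(.6,np.arange(.7,1.46,.1))"
```

```text
{'t': 27.775, 'q': [-0.571, 0.303, -0.506, 0.598, 0.093, 2.617], 'position': [0.506, -0.198, 0.075], 'ee_rot': [[0.982, -0.039, 0.187], [-0.038, -0.999, -0.009], [0.187, 0.002, -0.982]], 'contact_force': [-0.156, -0.091, 0.68], 'width': 0.016, 'grasp_force': 58.867}
0.6544697594917067
2782 theta 0.581 normal off hinge 0.0048 span -0.002 0.0494 0.06
p0 0.186
0.7 tw -0.05 tr [0.016, -0.0, -0.017]
0.8 tw -0.1 tr [0.033, -0.0, -0.032]
0.9 tw -0.15 tr [0.052, -0.0, -0.045]
1.0 tw -0.2 tr [0.072, -0.0, -0.057]
1.1 tw -0.25 tr [0.093, -0.0, -0.066]
1.2 tw -0.3 tr [0.114, -0.0, -0.073]
1.3 tw -0.343 tr [0.137, -0.0, -0.078]
1.4 tw -0.343 tr [0.164, -0.0, -0.077]
```

Request:
servo_tool(twist=[[0,-0.025,0],[0,-0.05,0],[0,-0.075,0],[0,-0.1,0],[0,-0.125,0],[0,-0.15,0],[0,-0.175,0],[0,-0.2,0],[0,-0.225,0],[0,-0.25,0],[0,-0.275,0],[0,-0.3,0]], translation=[[0.008,0,-0.008],[0.016,0,-0.017],[0.024,0,-0.025],[0.033,0,-0.032],[0.042,0,-0.039],[0.052,0,-0.045],[0.062,0,-0.051],[0.072,0,-0.057],[0.082,0,-0.062],[0.093,0,-0.066],[0.104,0,-0.07],[0.114,0,-0.073]], gripper=[0,0,0,0,0,0,0,0,0,0,0,0])

```text
t: 29.32
position: [0.5207, -0.199, 0.0892]
ee_rot: [[0.916, -0.04, -0.399], [-0.037, -0.999, 0.014], [-0.399, 0.002, -0.917]]
contact_force: [-0.1, 0.4, 12.8]
width: 0.0164
grasp_force: 60.0
```

```bash
python3 ck.py; python3 -c "
from arc import *
arc(1.2,np.arange(1.25,1.46,.05),-.6)
o=r.get_obs(); R=np.array(o['ee_rot']); P=np.array(o['position'])
print('guard edge in tool',((U(.087,0,.14)-P)@R).round(3),'tab',((U(.111,0,.167)-P)@R).round(3))"
```

```text
{'t': 29.325, 'q': [-0.434, 0.677, 0.147, 1.423, -0.156, 2.778], 'position': [0.521, -0.199, 0.089], 'ee_rot': [[0.916, -0.04, -0.399], [-0.037, -0.999, 0.014], [-0.399, 0.002, -0.917]], 'contact_force': [-0.065, 0.423, 12.787], 'width': 0.016, 'grasp_force': 60.002}
1.2555894689420768
2728 theta 1.163 normal off hinge 0.0052 span 0.0003 0.0496 0.06
p0 -0.414
1.25 tw -0.025 tr [0.008, -0.0, -0.009]
1.3 tw -0.05 tr [0.016, -0.0, -0.017]
1.35 tw -0.075 tr [0.024, -0.0, -0.025]
1.4 tw -0.093 tr [0.033, -0.0, -0.032]
1.45 tw -0.093 tr [0.045, -0.0, -0.039]
guard edge in tool [ 0.058 -0.    -0.081] tab [ 0.069 -0.    -0.116]
```

Request:
servo_tool(twist=[[0,-0.012,0],[0,-0.025,0],[0,-0.038,0],[0,-0.05,0],[0,-0.068,0],[0,-0.068,0]], translation=[[0.004,0,-0.005],[0.008,0,-0.009],[0.012,0,-0.013],[0.016,0,-0.017],[0.022,0,-0.022],[0.022,0,-0.022]], gripper=[0,0,0,0,0,0])

```text
t: 30.12
position: [0.5252, -0.1992, 0.091]
ee_rot: [[0.854, -0.039, -0.519], [-0.035, -0.999, 0.019], [-0.519, 0.002, -0.855]]
contact_force: [0.9, 0.7, 16.7]
width: 0.0166
grasp_force: 60.6
```

```bash
python3 ck.py; python3 -c "
from arc import *
arc(1.3,np.arange(1.35,1.51,.05),-.55)
o=r.get_obs(); R=np.array(o['ee_rot']); P=np.array(o['position'])
print('guard edge in tool',((U(.087,0,.14)-P)@R).round(3),'tab',((U(.111,0,.167)-P)@R).round(3))"
```

```text
{'t': 30.125, 'q': [-0.413, 0.783, 0.305, 1.607, -0.193, 2.819], 'position': [0.525, -0.199, 0.091], 'ee_rot': [[0.854, -0.039, -0.519], [-0.035, -0.999, 0.019], [-0.519, 0.002, -0.855]], 'contact_force': [0.872, 0.676, 16.654], 'width': 0.017, 'grasp_force': 60.55}
1.3928398553932926
826 theta 1.261 normal off hinge 0.0067 span 0.0359 0.0495 0.0941
p0 -0.546
1.35 tw -0.002 tr [0.01, -0.0, -0.009]
1.4 tw -0.002 tr [0.021, -0.0, -0.017]
1.45 tw -0.002 tr [0.032, -0.0, -0.024]
1.5 tw -0.002 tr [0.044, -0.0, -0.031]
guard edge in tool [ 0.044 -0.    -0.084] tab [ 0.051 -0.    -0.12 ]
```

Request:
servo_tool(twist=[[0,0,0],[0,0,0],[0,0,0],[0,0,0],[0,0,0]], translation=[[0.005,0,-0.005],[0.01,0,-0.01],[0.015,0,-0.015],[0.02,0,-0.02],[0.02,0,-0.02]], gripper=[0,0,0,0,0])

```text
t: 30.8
position: [0.5271, -0.1991, 0.0914]
ee_rot: [[0.851, -0.039, -0.523], [-0.034, -0.999, 0.02], [-0.523, 0.001, -0.852]]
contact_force: [-13.1, -0.5, 7.3]
width: 0.0165
grasp_force: 58.9
```

```bash
python3 ck.py; python3 -c "
from arc import *
o=r.get_obs(); R=np.array(o['ee_rot']); P=np.array(o['position']); w=r.capture('wrist'); W=cloud(w,o); save(w,'w11'); C=w['color']
V=W-O; X=V@ex; Z=W[...,2]; g=(X>.06)&(Z>.05)&(Z<.17)&(abs(V@ey)<.066); print('guard in tool',((W[g]-P)@R).min(0).round(3))
from ga import ga
ga(W[::2,::2],C[::2,::2])"
```

```text
{'t': 30.8, 'q': [-0.412, 0.79, 0.318, 1.619, -0.193, 2.821], 'position': [0.527, -0.199, 0.091], 'ee_rot': [[0.851, -0.039, -0.523], [-0.034, -0.999, 0.02], [-0.523, 0.001, -0.852]], 'contact_force': [-13.066, -0.542, 7.302], 'width': 0.016, 'grasp_force': 58.946}
1.4413478645389395
77 theta 2.927 normal off hinge -0.0494 span -0.0011 0.0045 0.1058
guard in tool [ 0.016 -0.041 -0.086]
3390
n [0.148 0.989] dist to hinge 0.1001 c [0.095 0.137] 3225 deg 1.422
n [-0.062  0.998] dist to hinge 0.0879 c [0.051 0.13 ] 131 deg 1.633
```

Request:
servo_tool(twist=[[0,0.015,0],[0,0.03,0],[0,0.045,0],[0,0.06,0],[0,0.075,0],[0,0.075,0]], translation=[[0.003,0,-0.003],[0.006,0,-0.006],[0.01,0,-0.009],[0.013,0,-0.011],[0.015,0,-0.013],[0.015,0,-0.013]], gripper=[0,0,0,0,0,0])

```text
t: 31.65
position: [0.531, -0.1991, 0.0912]
ee_rot: [[0.921, -0.04, -0.387], [-0.038, -0.999, 0.014], [-0.387, 0.001, -0.922]]
contact_force: [-3.7, -1.8, -5.3]
width: 0.0164
grasp_force: 58.8
```

```bash
python3 ck.py; python3 -c "
from arc import *
o=r.get_obs(); R=np.array(o['ee_rot']); P=np.array(o['position']); w=r.capture('wrist'); W=cloud(w,o); save(w,'w12'); C=w['color']
V=W-O; X=V@ex; Z=W[...,2]; g=(X>.06)&(Z>.1)&(Z<.17)&(abs(V@ey)<.066); print('guard in tool',np.percentile(((W[g]-P)@R),1,axis=0).round(3))"
```

```text
{'t': 31.65, 'q': [-0.43, 0.682, 0.171, 1.429, -0.149, 2.78], 'position': [0.531, -0.199, 0.091], 'ee_rot': [[0.921, -0.04, -0.387], [-0.038, -0.999, 0.014], [-0.387, 0.001, -0.922]], 'contact_force': [-3.713, -1.764, -5.319], 'width': 0.016, 'grasp_force': 58.839}
1.5122041443238443
2523 theta 1.295 normal off hinge 0.0054 span 0.0008 0.05 0.06
guard in tool [ 0.055 -0.043 -0.076]
```

The cap is at 1.295 rad and turning the tool in place works. I'll turn along with the cap once more, biased downward.

```bash
python3 -c "
from arc import *
arc(1.295,[1.34,1.38,1.42],-.6)
print((np.array(r.get_obs()['ee_rot']).T@np.array([0,0,-.0007])/.15).round(4))"
```

```text
p0 -0.398
1.34 tw -0.023 tr [0.009, -0.0, -0.005]
1.38 tw -0.042 tr [0.017, -0.0, -0.009]
1.42 tw -0.063 tr [0.025, -0.0, -0.013]
[ 0.0018 -0.      0.0043]
```

Request:
servo_tool(twist=[[0,0,0],[0,-0.013,0],[0,-0.026,0],[0,-0.039,0],[0,-0.052,0],[0,-0.052,0]], translation=[[0.002,0,0.004],[0.007,0,0.001],[0.013,0,-0.002],[0.018,0,-0.004],[0.023,0,-0.007],[0.023,0,-0.007]], gripper=[0,0,0,0,0,0])

```text
t: 32.5
position: [0.535, -0.1993, 0.0913]
ee_rot: [[0.875, -0.039, -0.482], [-0.035, -0.999, 0.018], [-0.482, 0.002, -0.876]]
contact_force: [-7.3, -0.6, 4.4]
width: 0.0168
grasp_force: 59.7
```

```bash
python3 ck.py; python3 -c "
from arc import *
o=r.get_obs(); R=np.array(o['ee_rot']); P=np.array(o['position']); w=r.capture('wrist'); W=cloud(w,o); save(w,'w13'); C=w['color']
V=W-O; X=V@ex; Z=W[...,2]; g=(X>.06)&(Z>.1)&(Z<.17)&(abs(V@ey)<.066); print('guard in tool',np.percentile(((W[g]-P)@R),1,axis=0).round(3))
for s in (1,-1):
    k=(abs(V@ey-.042*s)<.007)&(abs(X+.008)<.02)&(Z>.04); print(k.sum(),np.median(Z[k]) if k.any() else None)"
```

```text
{'t': 32.5, 'q': [-0.413, 0.768, 0.298, 1.574, -0.179, 2.811], 'position': [0.535, -0.199, 0.091], 'ee_rot': [[0.875, -0.039, -0.482], [-0.035, -0.999, 0.018], [-0.482, 0.002, -0.876]], 'contact_force': [-7.287, -0.647, 4.383], 'width': 0.017, 'grasp_force': 59.745}
1.6286205913363583
guard in tool [ 0.012 -0.044 -0.081]
0 None
0 None
  return _methods._mean(a, axis=axis, dtype=dtype,
  ret = um.true_divide(
ck.py:6: RuntimeWarning: Mean of empty slice.
  c=np.median(P,0); d=np.linalg.svd(P-P.mean(0),full_matrices=False)[2][0]; d*=np.sign(d[1]); n=np.array([d[1],-d[0]]); e=(P-P.mean(0))@n; P=P[abs(e)<2*e.std()+1e-4]
Traceback (most recent call last):
  File "ck.py", line 9, in <module>
    w=r.capture('wrist'); f(cloud(w,o),242,268)
                          ~^^^^^^^^^^^^^^^^^^^^
  File "ck.py", line 6, in f
    c=np.median(P,0); d=np.linalg.svd(P-P.mean(0),full_matrices=False)[2][0]; d*=np.sign(d[1]); n=np.array([d[1],-d[0]]); e=(P-P.mean(0))@n; P=P[abs(e)<2*e.std()+1e-4]
                        ~~~~~~~~~~~~~~~~~~~~~~~~~~~~~~~~~~~~~~~~~~~~~~~~~^^^
IndexError: index 0 is out of bounds for axis 0 with size 0
```

View pics/w13.png

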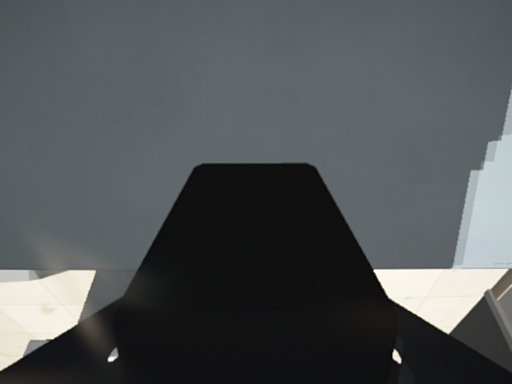

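The view is blocked by the hood's front plate and its black tab at (255,240), right ahead of the camera. I'll turn the tool forward in place, with a slight downward bias, to clear the guard and check the cap.

Request:
servo_tool(twist=[[0,0.015,0],[0,0.03,0],[0,0.045,0],[0,0.06,0],[0,0.07,0],[0,0.07,0]], translation=[[0.002,0,0.001],[0.005,0,0.003],[0.007,0,0.004],[0.009,0,0.005],[0.011,0,0.006],[0.011,0,0.006]], gripper=[0,0,0,0,0,0])

```text
t: 33.35
position: [0.5361, -0.1996, 0.0902]
ee_rot: [[0.935, -0.04, -0.353], [-0.038, -0.999, 0.012], [-0.353, 0.002, -0.936]]
contact_force: [-4.5, -1.0, 6.1]
width: 0.0158
grasp_force: 58.5
```

```bash
python3 ck.py 2>&1 | tail -4; python3 -c "
from arc import *
o=r.get_obs(); R=np.array(o['ee_rot']); P=np.array(o['position']); w=r.capture('wrist'); W=cloud(w,o); save(w,'w14'); C=w['color']
V=W-O; X=V@ex; Z=W[...,2]; g=(X>.06)&(Z>.1)&(Z<.17)&(abs(V@ey)<.066); print('guard in tool',np.percentile(((W[g]-P)@R),1,axis=0).round(3))
for s in (1,-1):
    k=(abs(V@ey-.042*s)<.007)&(abs(X+.008)<.02)&(Z>.04); print(k.sum(),np.median(Z[k]) if k.any() else None)"
```

```text
{'t': 33.35, 'q': [-0.433, 0.665, 0.148, 1.389, -0.138, 2.773], 'position': [0.536, -0.2, 0.09], 'ee_rot': [[0.935, -0.04, -0.353], [-0.038, -0.999, 0.012], [-0.353, 0.002, -0.936]], 'contact_force': [-4.529, -0.991, 6.117], 'width': 0.016, 'grasp_force': 58.535}
1.6322645447330222
2428 theta 1.314 normal off hinge 0.0054 span 0.0008 0.0499 0.06
guard in tool [ 0.052 -0.045 -0.073]
1352 0.07027601372275048
1351 0.07023652050562683
```

The cap is at 1.314 rad, but the pads have slid to about 11 mm off the tab. I'll recentre them on the tab while turning the tool in the opening direction.

Request:
servo_tool(twist=[[0,-0.012,0],[0,-0.024,0],[0,-0.036,0],[0,-0.048,0],[0,-0.06,0],[0,-0.07,0],[0,-0.08,0],[0,-0.08,0]], translation=[[-0.008,0,0.002],[-0.017,0,0.005],[-0.026,0,0.007],[-0.035,0,0.01],[-0.044,0,0.013],[-0.053,0,0.016],[-0.062,0,0.018],[-0.062,0,0.018]], gripper=[0,0,0,0,0,0,0,0])

```text
t: 34.45
position: [0.5284, -0.1991, 0.0906]
ee_rot: [[0.868, -0.04, -0.496], [-0.035, -0.999, 0.018], [-0.496, 0.002, -0.868]]
contact_force: [5.7, 1.5, 9.4]
width: 0.0161
grasp_force: 75.6
```

```bash
python3 ck.py 2>&1 | tail -4; python3 -c "
from h import *
w=r.capture('side'); print(1)"
```

```text
{'t': 34.45, 'q': [-0.415, 0.768, 0.288, 1.579, -0.185, 2.813], 'position': [0.528, -0.199, 0.091], 'ee_rot': [[0.868, -0.04, -0.496], [-0.035, -0.999, 0.018], [-0.496, 0.002, -0.868]], 'contact_force': [5.726, 1.458, 9.443], 'width': 0.016, 'grasp_force': 75.62}
1.4664549102072544
950 theta 1.345 normal off hinge 0.0056 span 0.0341 0.0498 0.0923
1
```

Request:
servo_tool(twist=[[0,0,0],[0,0,0],[0,0,0],[0,0,0],[0,0,0],[0,0,0],[0,0,0]], translation=[[0.006,0,-0.003],[0.006,0,-0.003],[0.006,0,-0.003],[0.006,0,-0.003],[0.006,0,-0.003],[0.006,0,-0.003],[0.006,0,-0.003]], gripper=[0,0,0,0,0,0,0])

```text
t: 35.42
position: [0.5287, -0.1991, 0.0906]
ee_rot: [[0.867, -0.04, -0.496], [-0.035, -0.999, 0.018], [-0.497, 0.002, -0.868]]
contact_force: [2.4, 0.7, 8.3]
width: 0.0162
grasp_force: 75.3
```

```bash
python3 ck.py 2>&1 | tail -3; python3 -c "
from h import *
o=r.get_obs(); w=r.capture('wrist'); W=cloud(w,o); V=W-O; X=V@ex; Z=W[...,2]; g=(X>.06)&(Z>.1)&(Z<.17)&(abs(V@ey)<.066)&(w['color'].min(2)>50); P=np.stack([X[g],Z[g]],1)[::10]; n=np.linalg.svd(P-P.mean(0),full_matrices=False)[2][1]; print(len(P),'guard n',n.round(3))"
```

```text
{'t': 35.425, 'q': [-0.415, 0.77, 0.291, 1.581, -0.185, 2.813], 'position': [0.529, -0.199, 0.091], 'ee_rot': [[0.867, -0.04, -0.496], [-0.035, -0.999, 0.018], [-0.497, 0.002, -0.868]], 'contact_force': [2.418, 0.707, 8.345], 'width': 0.016, 'grasp_force': 75.337}
1.4753712530200813
742 theta 1.34 normal off hinge 0.0061 span 0.0373 0.0498 0.0955
2028 guard n [0.432 0.902]
```

```bash
python3 -c "
from workcell import r
print(r.finish_job())"
```

```text
the job is handed in; nothing more can be done
None
```

I handed the job in at about 35 s, with the guard back on its stop, the loose middle bolt still sunk about 8 mm, and its cap held in the gripper at about 1.34 rad (limit 1.5). On the way the guard tab slipped from the pads once, so I pushed it the rest of the way, and I let the cap snap shut once to regrip it; the other two caps stayed shut and I felt no contact with the small items, though I did not re-photograph them.

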